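# Lock the croissant cutter's roller shaft with its linchpin

### The job

Take the linchpin by its blue knob from the wooden stand and push it down through the hole in the projecting end of the cutter's roller shaft until its collar sits flat on the shaft, with the ring still open and pointing out past the shaft's end. Then press the red tab to swing the ring down over the shaft's end until it is fully shut beneath the pin. Work gently: never press on the cutter, by the pin or directly, with more than 50 newtons, and leave the cake ring, the jar and the scraper where they are.

Things in the scene. Friction and masses are not known exactly. Their poses are not given: they have to be found in the camera images.
- station: Bench-top croissant roller cutter, fixed: green base plate, two aluminium uprights with tops 124 mm above the table, white roller with steel blades between them. Origin at table height below the shaft axis; y runs along the shaft and points out of its free end, z up. The shaft axis is at x = 0, z = 112 mm. The outer upright spans y = 74 to 86 mm.
- bearing (a point): Fixed point on the shaft axis at the outer upright's outer face. Beyond it the shaft ends in a steel block 24 mm wide (station x), 16 mm high (flat top at z = 120 mm), 39 mm long (y). Through it goes a vertical hole, 11.6 mm diameter, mouth chamfered 1 mm, 23 mm short of the shaft's end. The shaft floats lengthwise but is stiff: it stays put under less than about 20 N.
- hole_in (a point): Fixed point at station (0, 112, 120) mm, level with the block's flat top: where the hole is when the shaft is pushed fully in. The hole now lies 4 to 22 mm farther out (+y), not reported: find it by feel or sight. Half way down it a spring plunger nose juts 2.5 mm from the wall on the upright's side; pushing the pin past it and home takes 5 to 12 N: the pin does not drop home.
- pin: Linchpin, upright, about 110 g with its ring. Origin at the centre of the collar's underside, z up, +y the side to which the open ring points. Steel shank 10 mm diameter, reaching 28 mm below the origin, end chamfered 1.5 mm; dark collar 24 mm diameter, z = 0 to 8 mm. Home on the cutter, the collar sits on the shaft block's flat top (origin at station z = 120 mm).
- knob (a point): Middle of the pin's blue grip knob, 20 mm above the pin's origin: 18 mm diameter, from 8 to 32 mm above the origin. Ring hinge along the pin's x axis, 5 mm above the origin; the ring wires reach 8 mm above it at most near the knob, so keep fingertips 10 mm or more above the origin.
- ring (a joint): Ring angle, rad: 0 = shut (hangs down, cross bar below the shank's end), 1.57 = level, pointing to pin +y. Starts at 1.5 to 1.7; stop at 1.8. Friction hinge, 0.05 N m, stays where put. Bail of 4.5 mm wire: sides at x = +-19 mm, cross bar 36 mm from the hinge. It passes over the shaft's end only if pin +y points along station +y within about 0.15 rad.
- tab (a point): Free end of the red tab (16 mm wide, 4 mm thick, 40 mm long, square to the ring, on its cross bar). Ring level: tab upright, its end at pin (y, z) = (36, 45) mm. Ring shut: tab level, its end at pin (y, z) = (40, -31) mm, top face at z = -29 mm. A shut gripper set on the tab's end shuts the ring, pressing down along its arc (1.5 to 3 N) or straight down 42 mm out (up to 7 N).
- stand: Fixed wooden block 44 x 44 x 45 mm on a 70 x 70 x 6 mm foot, holding the pin at the start, upright and loose, in a vertical 12 mm hole in the middle of its top. Origin at the middle of its underside.
- cake_ring: Steel cake ring, bystander, 90 mm diameter, 50 mm high, upright on the table. Origin at the centre of its underside.
- jar: Amber jar with red cap, bystander, 64 mm diameter, 100 mm high. Origin at the centre of its underside.
- scraper: Bench scraper lying flat, bystander: steel blade 75 x 110 mm, wooden handle 25 mm thick and 120 mm long. Origin under the middle of the blade.

How it is judged:
By the outcome, as a careful person would: the job done as asked, in the order asked, and still so for the second after the job is handed in, with the robot touching nothing.
It also fails if it takes over 64 s, if anything falls off the work surface, if the arm or the gripper's body presses on something with over 40 N, if the wrist force passes 120 N, or if a joint passes its speed limit or range.

### The arm

A 7-joint arm with a two-finger parallel gripper is mounted at the origin on the work surface. World frame = base frame: x ahead of the robot, y to its left, z up, the work surface at z = 0. Lengths are in m, angles in degrees, forces in N, time in s.
With the tool pointing down it reaches from about 0.425 to 0.875 m from the base axis. Payload 4.7 kg.
Tool frame: the origin (TCP) lies between the finger pads; the fingertips stand 8 mm ahead of it and the grasp point (between the pads) lies 11 mm behind it; x points along the fingers, z is the direction in which the jaws open and shut, and the axes are right-handed (so a half turn about x gives the same grasp; the last joint's range is limited). The gripper opens to 87 mm and grips with 3 to 60 N. Pads are 19 mm wide; open, the fingers measure 117 mm over their backs; the gripper's body (75 mm by 190 mm) begins 51 mm behind the grasp point.
Start: joints at [-66.515, 18.392, -4.016, 83.108, 1.295, 78.541, -3.26], TCP at [0.251, 0.6, 0.231] pointing down, gripper open.
Joint ranges: [-163.93, 163.93], [-17.29, 119.83], [-79.2, 71.16], [3.27, 140.29], [-89.18, 269.18], [5.43, 117.66], [-154.24, 154.24]. Speed limits (degrees/s): [147.25, 147.25, 180, 180, 180, 180, 180].

### API

Orientations are given as [roll, pitch, yaw] about the fixed x, y, z axes, in that order (R = Rz(yaw) Ry(pitch) Rx(roll)).
In Python, from cell import telemetry, vision, sign_off gives the robot as it stands. The module is installed in compiled form; this text tells all that it offers.
- The arm moves only by the tool drive_tool, never from a script. Its arguments are lists of equal length, an entry for each row: "offset": the shift along the tool's x, y, z in m, a list of three; "angular": the turn, a rotation vector about the tool's x, y, z in rad, a list of three. A call has 1 to 10 rows; each row is the pose to reach, as a shift and turn from the pose measured when the call began, along the tool's axes at that moment; what a row does not reach only later rows make up. A row lasts 1/8 s, in which the tool goes at most 62.5 mm and 10.7 degrees, less where a joint would pass 70% of its speed; a pose out of reach is approached as far as the arm can. A call with a gripper value outside its range is refused whole. "fingers" is the closure, from -1 (fully open) to 1 (shut), set as the call begins (left out, the last holds). The fingers move at their own pace and stop on an object; "squeeze" is the grip in N (left out, the last holds). Time passes only in rows, so rows that repeat a pose let the fingers close. It gives the time, the measured TCP pose, the force and the opening at its end, in the units of the state.
- telemetry.get_obs(): the state, without advancing time (a new reading comes with each control period).
- vision.read_camera(name): name is "side" or "top"; returns a dict with "pixels" (400x640x3 uint8, red, green, blue), "intrinsics" (3x3 intrinsics, pixels), "world_from_camera" (4x4, takes a point from camera to world coordinates). Camera axes: x right, y up, looking along -z (the intrinsics and any distortion apply to the point x, -y, -z); pixel columns grow to the right and rows downward; lengths in m; the calibration is good to about 2 mm. A picture is of the moment at which its call begins. There is no depth.
- sign_off(): hands the job in, once; it reports no verdict.
The state is a dict: "time_s": time; "qpos": joint angles; "joint_velocities": joint speeds; "effort": joint torques, N m; "tool_pos": TCP position; "tool_rot": TCP orientation; "force": force on the tool from outside, world axes, zero at the start; "wrist_torque": the same for the moment, N m; "grip_width": finger opening in m.
Only numpy, scipy, OpenCV 4.12 (cv2) and the standard library are available. Lean on these libraries where they do the work, as an engineer would, in place of code of your own. Each camera call takes 0.05 s, during which the arm holds its last target.

## Working session

There is one attempt and no reset: what is moved stays moved. The work goes in short steps, Python scripts to look and compute and a tool call to move; the robot and the scene stay as the last step left them, time stands still between calls to the robot, and variables do not carry over. Pictures are saved under pics/ and viewed, and the job is handed in when it is done.

Besides the shell and the picture viewer there is one more tool, called after "Emit:" by a JSON object that holds its "name" and its "arguments". drive_tool: Moves the arm, as the interface text tells. Its arguments: {"type":"object","properties":{"offset":{"type":"array"},"angular":{"type":"array"},"fingers":{"type":"number"},"squeeze":{"type":"number"}},"required":["offset","angular"]}

```bash
mkdir -p pics; python3 - <<'E'
from cell import telemetry, vision
import cv2,numpy as np
print(telemetry.get_obs())
for n in("side","top"):
    d=vision.read_camera(n); cv2.imwrite(f"pics/{n}0.png",d["pixels"][:,:,::-1]); np.savez(f"{n}0.npz",**d)
    print(n,d["intrinsics"],d["world_from_camera"],[k for k in d])
E
```

```text
{'time_s': 0.0, 'qpos': array([-66.51584253,  18.43890103,  -4.01336258,  83.17761621,
         1.2930292 ,  78.54121425,  -3.25988731]), 'joint_velocities': array([ 0.00426678, -0.00243288,  0.02790555, -0.01507572,  0.01770388,
        0.14038591, -0.09495515]), 'effort': array([-1.54372037e-04, -4.91298366e+01, -4.03978424e-01, -3.12513828e+01,
       -6.37538591e-02,  4.41254396e-02,  1.89172297e-04]), 'tool_pos': array([0.25043101, 0.59920897, 0.22943922]), 'tool_rot': array([-177.61497598,   89.88730001, -110.29166267]), 'force': array([-0.76413173,  0.21847195,  0.75708889]), 'wrist_torque': array([-0.01289425, -0.00229264, -0.00473085]), 'grip_width': 0.08655217312993939}
side [[378.91928588   0.         312.70626981]
 [  0.         378.91928588 201.16705994]
 [  0.           0.           1.        ]] [[-0.98875353  0.09337945 -0.11681922  0.46518616]
 [-0.14836116 -0.71090472  0.6874616   0.64735581]
 [-0.01885254  0.69706152  0.71676343  0.7720497 ]
 [ 0.          0.          0.          1.        ]] ['pixels', 'intrinsics', 'world_from_camera']
top [[491.13126497   0.         325.17118907]
 [  0.         491.13126497 198.62585491]
 [  0.           0.           1.        ]] [[ 0.02019067  0.98325908 -0.18109093  0.35858455]
 [-0.99972322  0.02204286  0.00822109  0.00173913]
 [ 0.01207522  0.18087481  0.983432    1.2661293 ]
 [ 0.          0.          0.          1.        ]] ['pixels', 'intrinsics', 'world_from_camera']
```

View pics/side0.png

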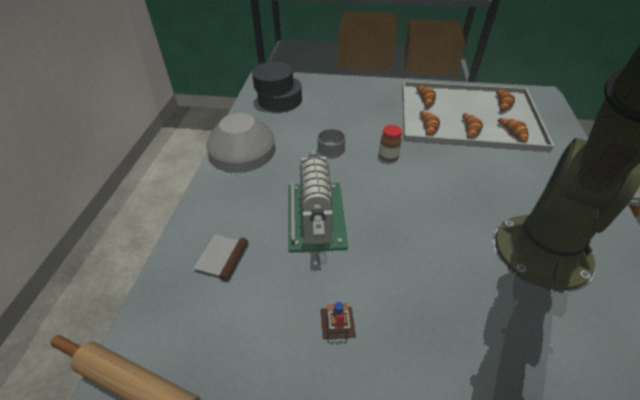

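View pics/top0.png

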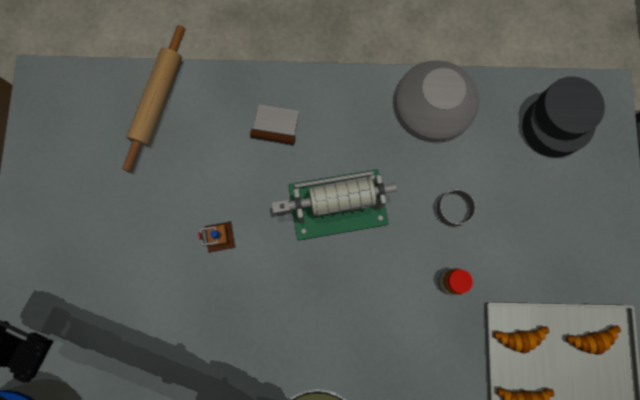

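Side view: cutter at about (317,205), with its shaft end at (318,220) and the pin in its stand at (339,315). Top view: shaft block at (283,207) and pin at (214,234). The ring points left, which is world +y. I'll zoom in next.

```bash
python3 - <<'E'
import cv2
t=cv2.imread("pics/top0.png");s=cv2.imread("pics/side0.png")
a=cv2.resize(t[160:260,180:400],None,fx=3.6,fy=3.6,interpolation=cv2.INTER_CUBIC)
cv2.imwrite("pics/ztop.png",a)
b=cv2.resize(s[140:350,270:380],None,fx=2.85,fy=2.85,interpolation=cv2.INTER_CUBIC)
b2=cv2.resize(s[290:350,310:370],(450,450),interpolation=cv2.INTER_CUBIC)
b3=cv2.resize(s[195:275,285:350],(366,450),interpolation=cv2.INTER_CUBIC)
cv2.imwrite("pics/zside.png",cv2.hconcat([b3,b2])[:, :800])
E
```

```text
(no output)
```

View pics/ztop.png

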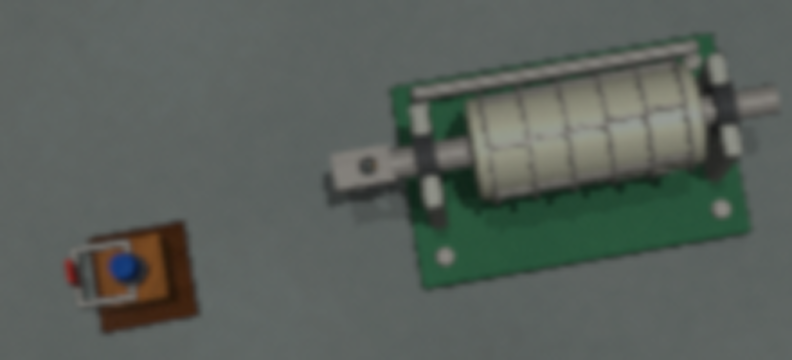

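View pics/zside.png

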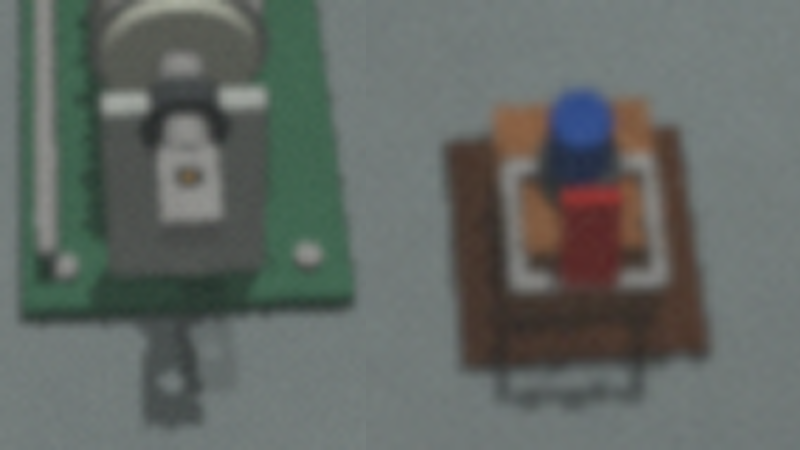

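```bash
cat > h.py <<'E'
import numpy as np,cv2
from cell import telemetry,vision
def ray(d,p):
    K=d["intrinsics"];T=d["world_from_camera"]
    v=np.linalg.inv(K)@[p[0],p[1],1.]; v=np.array([v[0],-v[1],-v[2]])
    return T[:3,3],T[:3,:3]@v
def onz(d,p,z):
    o,v=ray(d,p); return o+v*(z-o[2])/v[2]
def tri(ds,ps):
    A=np.zeros((3,3));b=np.zeros(3)
    R=[]
    for d,p in zip(ds,ps):
        o,v=ray(d,p);v=v/np.linalg.norm(v);M=np.eye(3)-np.outer(v,v);A+=M;b+=M@o;R.append((o,v))
    X=np.linalg.solve(A,b)
    return X,[np.linalg.norm(np.cross(X-o,v)) for o,v in R]
def proj(d,X):
    T=d["world_from_camera"];c=T[:3,:3].T@(np.asarray(X)-T[:3,3]);c=np.array([c[0],-c[1],-c[2]]);u=d["intrinsics"]@c;return u[:2]/u[2]
def cen(m):
    n,l,s,c=cv2.connectedComponentsWithStats(m.astype(np.uint8));i=1+np.argmax(s[1:,4]);return c[i],s[i],(l==i)
E
python3 - <<'E'
from h import *
t=dict(np.load("top0.npz"));s=dict(np.load("side0.npz"))
def mask(d,c,x0,x1,y0,y1):
    p=d["pixels"].astype(int);R,G,B=p[...,0],p[...,1],p[...,2]
    m={'b':(B>R+40)&(B>G+25),'r':(R>G+50)&(R>B+50)&(G<60),'g':(G>R+20)&(G>B+5)}[c]
    k=np.zeros_like(m);k[y0:y1,x0:x1]=1;return m&k
for n,d,box in(("top",t,(195,235,220,260)),("side",s,(320,360,295,335))):
    c,st,m=cen(mask(d,'b',*box));print(n,"knob",c,st)
    c2,st2,m2=cen(mask(d,'r',*box));print(n,"red",c2,st2)
    if n=="top": kt=c;rt=c2
    else: ks=c;rs=c2
print("knob tri",tri([t,s],[kt,ks]))
print("knob top@.083,.076",onz(t,kt,.083),onz(t,kt,.076), "side@.071",onz(s,ks,.071))
print("red tri",tri([t,s],[rt,rs]))
ht=(180+368.5/3.6-.5,160+166.5/3.6-.5);hs=(285+189.5*65/366-.5,195+176.5*80/450-.5)
print("hole",onz(t,ht,.12),onz(s,hs,.12),tri([t,s],[ht,hs]))
# station direction: green hull
m=mask(t,'g',285,395,165,245);c,st,m=cen(m)
P=np.argwhere(m)[:,::-1].astype(float)
W=np.array([onz(t,p,.008)[:2] for p in P])
r=cv2.minAreaRect(W.astype(np.float32));print("plate top",r,cv2.boxPoints(r))
m=mask(s,'g',280,355,170,260);c,st,m=cen(m)
W=np.array([onz(s,p,.008)[:2] for p in np.argwhere(m)[:,::-1]])
r=cv2.minAreaRect(W.astype(np.float32));print("plate side",r)
E
```

```text
top knob [214.025 233.675] [211 231   7   7  40]
top red [199.375 235.375] [199 233   2   5   8]
side knob [338.11320755 305.69811321] [335 302   7   9  53]
side red [339.5        316.09090909] [336 315   8   3  22]
knob tri (array([0.48506817, 0.26085991, 0.07041055]), [np.float64(0.0008016880792089606), np.float64(0.0008016880792091462)])
knob top@.083,.076 [0.4845298 0.2580648 0.083    ] [0.48527495 0.25958135 0.076     ] side@.071 [0.48425565 0.26130337 0.071     ]
red tri (array([0.47905371, 0.29197242, 0.08724448]), [np.float64(0.0001786497019737026), np.float64(0.00017864970197365777)])
hole [0.55021868 0.09418352 0.12      ] [0.54772005 0.09729061 0.12      ] (array([0.5494156 , 0.09447028, 0.11693313]), [np.float64(0.0012990784153194507), np.float64(0.0012990784153194595)])
plate top ((0.5425517559051514, -0.04876725375652313), (0.07813510298728943, 0.23892195522785187), 11.09268856048584) [[ 0.4812302   0.06094539]
 [ 0.527198   -0.17351285]
 [ 0.6038733  -0.1584799 ]
 [ 0.5579055   0.07597834]]
plate side ((0.5140638947486877, -0.04985909163951874), (0.047744572162628174, 0.23956157267093658), 4.926511287689209)
```

```bash
python3 - <<'E'
from h import *
t=dict(np.load("top0.npz"));s=dict(np.load("side0.npz"))
Z=lambda u,v:(180+(u+.5)/3.6-.5,160+(v+.5)/3.6-.5)
def ang(a,b,z):
    A,B=onz(t,Z(*a),z),onz(t,Z(*b),z);d=A-B;return np.degrees(np.arctan2(-d[0],d[1])),A[:2],B[:2]
print("plate bot",ang((425,288),(750,232),.008));print("plate top",ang((392,88),(715,32),.008))
print("rod",ang((415,93),(697,46),.03))
print("shaft",ang((368,166),(768,99),.115));print("blk",ang((331,152),(386,145),.12));print("blk bot",ang((335,193),(398,181),.12))
print("block end corners",onz(t,Z(331,152),.12),onz(t,Z(335,193),.12))
print("upright top near",[onz(t,Z(*p),.124) for p in((413,105),(434,208))])
print("ring sides",ang((72,250),(128,241),.056),ang((78,304),(133,297),.056))
print("stand foot",ang((105,332),(198,315),.006), onz(t,Z(147,277),.006))
E
python3 - <<'E'
import cv2
t=cv2.imread("pics/top0.png")
a=cv2.resize(t[185:225,265:315],None,fx=15,fy=15,interpolation=cv2.INTER_CUBIC)
cv2.imwrite("pics/zblk.png",cv2.convertScaleAbs(a,alpha=1.5))
a=cv2.resize(t[215:260,190:240],None,fx=13,fy=13,interpolation=cv2.INTER_CUBIC)
cv2.imwrite("pics/zpin.png",cv2.convertScaleAbs(a,alpha=1.5))
E
```

```text
plate bot (np.float64(11.035877421055298), array([0.48179219, 0.05949316]), array([ 0.5270175 , -0.17239558]))
plate top (np.float64(11.384072935738594), array([0.62679345, 0.08787117]), array([ 0.67411408, -0.14715017]))
rod (np.float64(10.988655898328485), array([0.61882991, 0.0698407 ]), array([ 0.65794445, -0.13159909]))
shaft (np.float64(10.945852482109), array([0.55105469, 0.09458681]), array([ 0.60219789, -0.16985617]))
blk (np.float64(8.670048553341399), array([0.55900739, 0.11881705]), array([0.56449082, 0.08285692]))
blk bot (np.float64(12.214684597314402), array([0.53182291, 0.11511448]), array([0.54068566, 0.07417345]))
block end corners [0.55900739 0.11881705 0.12      ] [0.53182291 0.11511448 0.12      ]
upright top near [array([0.59093595, 0.06572527, 0.124     ]), array([0.52275751, 0.04988884, 0.124     ])]
ring sides (np.float64(10.511426927248763), array([0.49800886, 0.30003319]), array([0.50504632, 0.26210467])) (np.float64(8.532894396987622), array([0.46110534, 0.29349844]), array([0.46667631, 0.25636809]))
stand foot (np.float64(11.641982925401043), array([0.44593628, 0.28518144]), array([0.45934799, 0.22008688])) [0.48560081 0.25779551 0.006     ]
```

View pics/zblk.png

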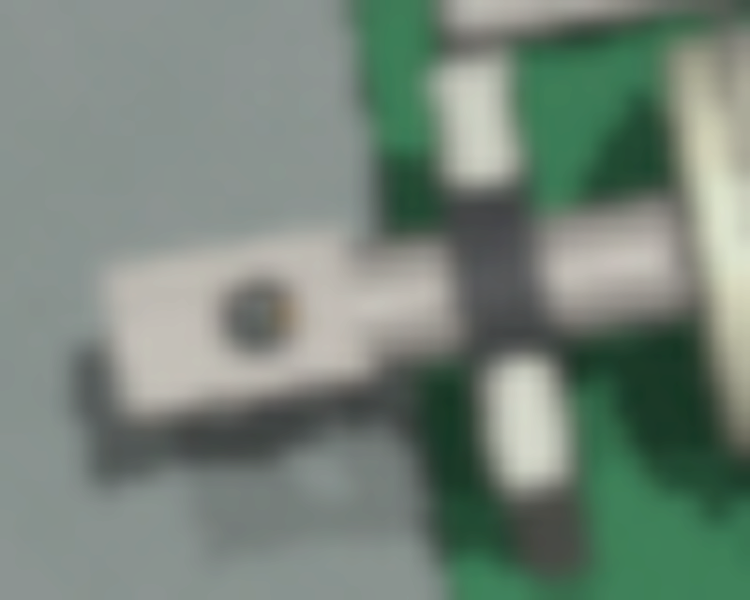

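View pics/zpin.png

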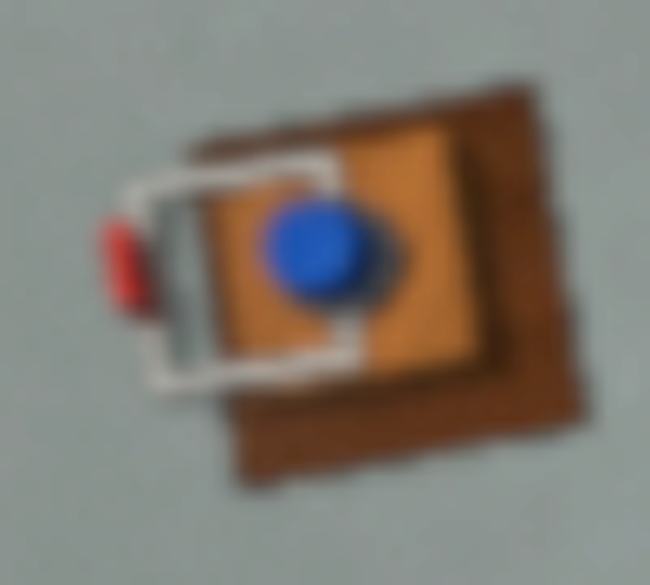

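```bash
cat >> h.py <<'E'
from scipy.spatial.transform import Rotation as Ro
def RT(o): return Ro.from_euler('xyz',o["tool_rot"],degrees=True).as_matrix()
def des(th):
    t=np.radians(th);z=np.array([np.cos(t),np.sin(t),0]);x=np.array([0,0,-1.]);return np.c_[x,np.cross(z,x),z]
def go(pos,th):
    o=telemetry.get_obs();R=RT(o);best=None
    for a in(th,th+180):
        r=Ro.from_matrix(R.T@des(a)).as_rotvec()
        if best is None or np.linalg.norm(r)<np.linalg.norm(best):best=r
    print("t",round(o["time_s"],2),"tcp",np.round(o["tool_pos"],4),"F",np.round(o["force"],2),"w",round(o["grip_width"],4),"offset",np.round(R.T@(np.asarray(pos)-o["tool_pos"]),4),"ang",np.round(best,4),"deg",np.degrees(np.linalg.norm(best)).round(1))
    return o
E
python3 -c "
from h import *
go((.485,.260,.13),10.3);print(RT(telemetry.get_obs()).round(3))"
```

```text
t 0.1 tcp [0.2505 0.5993 0.2296] F [-0.01  0.29  0.18] w 0.087 offset [ 0.1    -0.3472 -0.2225] ang [ 9.953e-01 -1.500e-03  9.000e-04] deg 57.0
[[-0.001 -0.923  0.386]
 [-0.002  0.386  0.923]
 [-1.    -0.    -0.002]]
```

Emit:
{"name": "drive_tool", "arguments": {"offset": [[0.0, -0.03, -0.02], [0.01, -0.07, -0.045], [0.02, -0.115, -0.07], [0.03, -0.16, -0.1], [0.04, -0.2, -0.13], [0.05, -0.25, -0.16], [0.06, -0.3, -0.19], [0.065, -0.33, -0.21], [0.07, -0.347, -0.2225], [0.07, -0.347, -0.2225]], "angular": [[0.1, 0, 0], [0.22, 0, 0], [0.34, 0, 0], [0.46, 0, 0], [0.58, 0, 0], [0.7, 0, 0], [0.82, 0, 0], [0.93, 0, 0], [0.995, 0, 0], [0.995, 0, 0]], "fingers": -1}}

```text
time_s: 1.35
tool_pos: [0.4849, 0.2591, 0.1594]
tool_rot: [-134.3, 89.8, -124.0]
force: [-1.1, 0.6, -0.6]
grip_width: 0.087
```

```bash
python3 -c "
from h import *
go((.485,.260,.072),10.3)
for n in('top','side'):
    d=vision.read_camera(n);im=d['pixels'][:,:,::-1];c=im[200:280,160:270] if n=='top' else im[260:360,290:390]
    cv2.imwrite(f'pics/{n}1.png',cv2.resize(c,None,fx=5,fy=5,interpolation=cv2.INTER_CUBIC))
"
```

```text
t 1.35 tcp [0.4849 0.2591 0.1594] F [-1.07  0.64 -0.63] w 0.087 offset [0.0874 0.0011 0.0005] ang [-0.0013 -0.002   0.002 ] deg 0.2
```

View pics/side1.png

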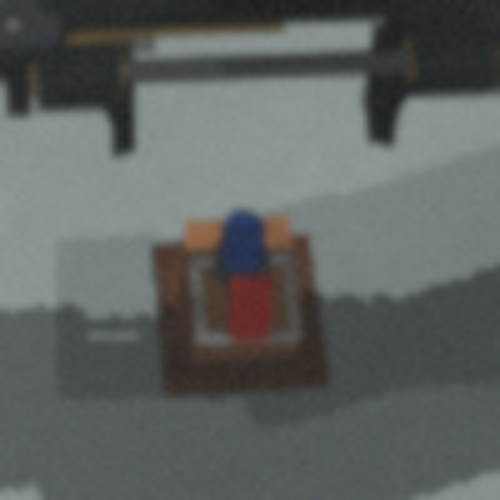

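View pics/top1.png

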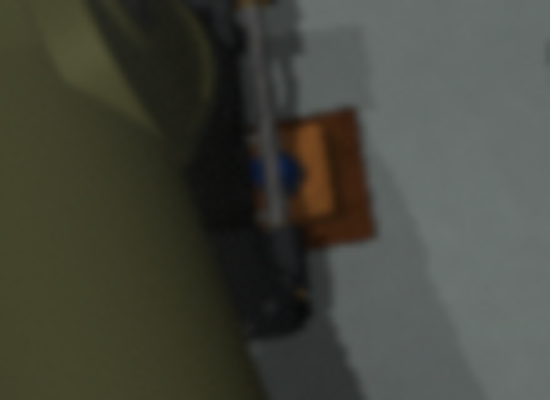

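The jaws straddle the knob. In the side crop the fingertips are at (122,150) and (380,143), and the knob is at (243,240). I'll descend and grip.

Emit:
{"name": "drive_tool", "arguments": {"offset": [[0.025, 0.001, 0.0005], [0.05, 0.001, 0.0005], [0.07, 0.001, 0.0005], [0.082, 0.001, 0.0005], [0.087, 0.001, 0.0005], [0.087, 0.001, 0.0005]], "angular": [[0, 0, 0], [0, 0, 0], [0, 0, 0], [0, 0, 0], [0, 0, 0], [0, 0, 0]]}}

```text
time_s: 2.2
tool_pos: [0.4839, 0.2636, 0.0732]
tool_rot: [-170.4, 89.9, -159.8]
force: [0.6, 0.1, 0.2]
grip_width: 0.0869
```

Emit:
{"name": "drive_tool", "arguments": {"offset": [[0, 0, 0], [0, 0, 0], [0, 0, 0], [0, 0, 0], [0, 0, 0], [0, 0, 0]], "angular": [[0, 0, 0], [0, 0, 0], [0, 0, 0], [0, 0, 0], [0, 0, 0], [0, 0, 0]], "fingers": 1, "squeeze": 40}}

```text
time_s: 2.95
tool_pos: [0.4839, 0.2636, 0.0732]
tool_rot: [-171.0, 89.9, -160.5]
force: [-0.3, -0.1, 0.7]
grip_width: 0.0351
```

```bash
python3 -c "
from h import *
go((.485,.260,.18),11.1)
for n in('side',):
    d=vision.read_camera(n);im=d['pixels'][:,:,::-1];c=im[200:280,160:270] if n=='top' else im[260:360,290:390]
    cv2.imwrite(f'pics/{n}2.png',cv2.resize(c,None,fx=5,fy=5,interpolation=cv2.INTER_CUBIC))
"
```

```text
t 2.95 tcp [0.4839 0.2636 0.0732] F [-0.28 -0.11  0.67] w 0.0351 offset [-0.1068 -0.0038  0.0003] ang [-0.0094 -0.0012  0.0002] deg 0.5
```

View pics/side2.png

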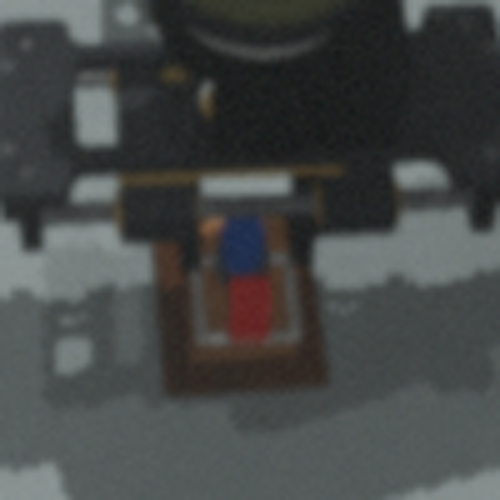

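Emit:
{"name": "drive_tool", "arguments": {"offset": [[0, -0.0035, 0.0005], [0, -0.0035, 0.0005], [0, -0.0035, 0.0005], [0, -0.0035, 0.0005], [0, -0.0035, 0.0005], [0, -0.0035, 0.0005]], "angular": [[0, 0, 0], [0, 0, 0], [0, 0, 0], [0, 0, 0], [0, 0, 0], [0, 0, 0]]}}

```text
time_s: 3.75
tool_pos: [0.4851, 0.2603, 0.0732]
tool_rot: [-169.7, 89.9, -159.1]
force: [-0.0, -0.9, 0.4]
grip_width: 0.0166
```

```bash
python3 -c "
from h import *
go((.485,.260,.18),11.1)
for n in('side',):
    d=vision.read_camera(n);im=d['pixels'][:,:,::-1];c=im[200:280,160:270] if n=='top' else im[260:360,290:390]
    cv2.imwrite(f'pics/{n}3.png',cv2.resize(c,None,fx=5,fy=5,interpolation=cv2.INTER_CUBIC))
"
```

```text
t 3.75 tcp [0.4851 0.2603 0.0732] F [-0.01 -0.85  0.41] w 0.0166 offset [-0.1068 -0.0003 -0.0002] ang [-0.0093 -0.0012  0.0002] deg 0.5
```

View pics/side3.png

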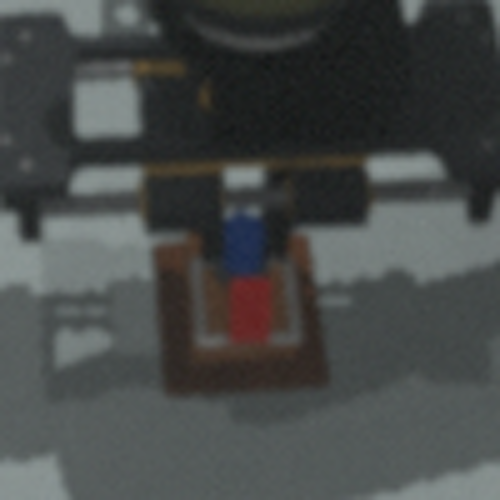

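The knob is held, with a grip width of 16.6 mm. Lifting.

Emit:
{"name": "drive_tool", "arguments": {"offset": [[-0.01, 0, 0], [-0.025, 0, 0], [-0.045, 0, 0], [-0.07, 0, 0], [-0.095, 0, 0], [-0.115, 0, 0], [-0.122, 0, 0], [-0.122, 0, 0]], "angular": [[0, 0, 0], [0, 0, 0], [0, 0, 0], [0, 0, 0], [0, 0, 0], [0, 0, 0], [0, 0, 0], [0, 0, 0]]}}

```text
time_s: 4.8
tool_pos: [0.4853, 0.2605, 0.1958]
tool_rot: [128.7, 90.0, 139.2]
force: [0.5, 0.8, -1.7]
grip_width: 0.0166
```

```bash
python3 -c "
from h import *
go((.535,.165,.195),11.1)
for n in('side',):
    d=vision.read_camera(n);np.savez('s4.npz',**d);im=d['pixels'][:,:,::-1];c=im[200:350,260:410]
    cv2.imwrite(f'pics/{n}4.png',cv2.resize(c,None,fx=4,fy=4,interpolation=cv2.INTER_CUBIC))
"
```

```text
t 4.8 tcp [0.4853 0.2605 0.1958] F [ 0.53  0.81 -1.7 ] w 0.0166 offset [ 0.0007 -0.103   0.0313] ang [-0.0092 -0.0003 -0.0003] deg 0.5
```

View pics/side4.png

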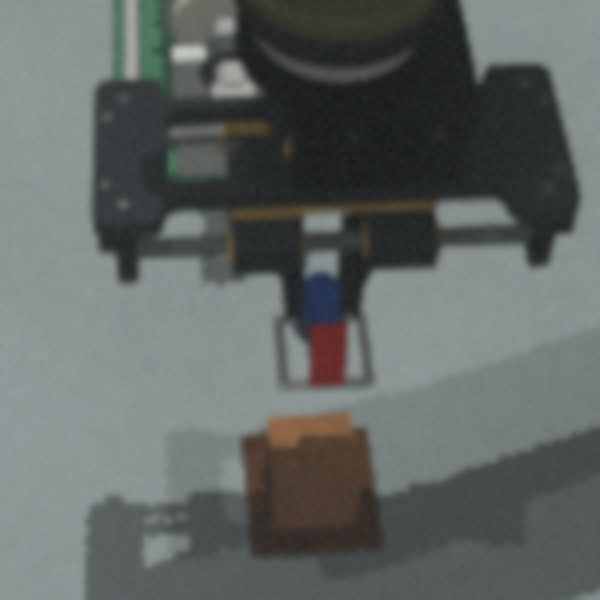

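The pin is held upright, with knob at (322,295) in the crop and the ring and tab pointing at the camera. Next, a hover above the shaft block.

```bash
python3 -c "
from h import *
go((.550,.0965,.185),11.1)
"
```

```text
t 4.85 tcp [0.4849 0.2602 0.1949] F [ 0.11  0.02 -1.66] w 0.0165 offset [ 0.0099 -0.1728  0.0339] ang [-0.0093 -0.0016  0.0003] deg 0.5
```

Emit:
{"name": "drive_tool", "arguments": {"offset": [[0.0, -0.02, 0.004], [0.002, -0.045, 0.009], [0.004, -0.075, 0.015], [0.006, -0.105, 0.021], [0.008, -0.135, 0.027], [0.01, -0.158, 0.031], [0.01, -0.17, 0.0335], [0.01, -0.173, 0.034], [0.01, -0.173, 0.034], [0.01, -0.173, 0.034]], "angular": [[0, 0, 0], [0, 0, 0], [-0.01, 0, 0], [-0.01, 0, 0], [-0.01, 0, 0], [-0.01, 0, 0], [-0.01, 0, 0], [-0.01, 0, 0], [-0.01, 0, 0], [-0.01, 0, 0]]}}

```text
time_s: 6.1
tool_pos: [0.5498, 0.0976, 0.1849]
tool_rot: [174.2, 89.9, -174.5]
force: [-0.1, 0.2, -1.4]
grip_width: 0.0166
```

```bash
python3 -c "
from h import *
go((.550,.0965,.185),11.1)
for n in('side','top'):
    d=vision.read_camera(n);np.savez(n+'5.npz',**d);im=d['pixels'][:,:,::-1];c=im[180:260,270:370] if n=='side' else im[160:250,230:350]
    cv2.imwrite(f'pics/{n}5.png',cv2.convertScaleAbs(cv2.resize(c,None,fx=6.5,fy=6.5,interpolation=cv2.INTER_CUBIC),alpha=1.4))
"
```

```text
t 6.1 tcp [0.5498 0.0976 0.1849] F [-0.14  0.2  -1.42] w 0.0166 offset [-0.0001 -0.0012 -0.    ] ang [ 0.0025 -0.0017 -0.0002] deg 0.2
```

View pics/side5.png

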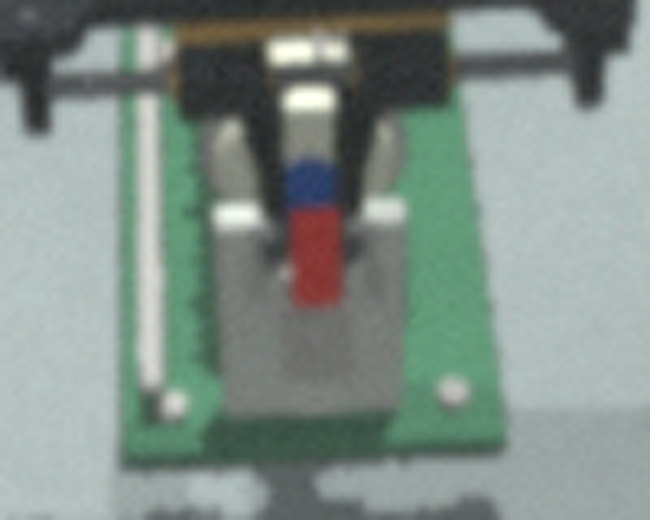

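View pics/top5.png

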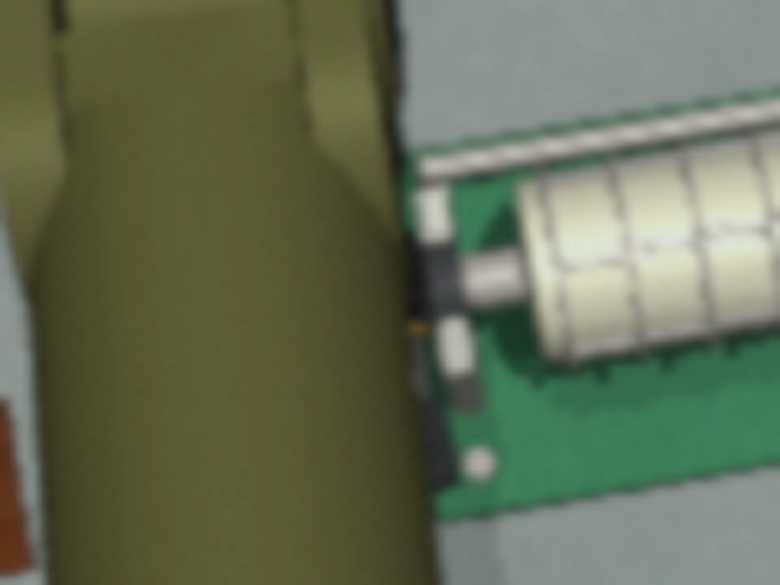

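```bash
python3 - <<'E'
from h import *
s=dict(np.load("side0.npz"));d=dict(np.load("side5.npz"))
a=cv2.resize(s["pixels"][205:245,300:340,::-1],None,fx=14,fy=14,interpolation=cv2.INTER_CUBIC)
cv2.imwrite("pics/zsb.png",cv2.convertScaleAbs(a,alpha=1.5))
p=d["pixels"].astype(int);R,G,B=p[...,0],p[...,1],p[...,2]
k=np.zeros(R.shape,bool);k[195:235,305:335]=1
b,bs,_=cen((B>R+25)&(B>G+15)&k);r,rs,_=cen((R>G+40)&(R>B+40)&k)
print(b,bs,r,rs)
th=np.radians(11.1);ex=np.array([np.cos(th),np.sin(th)]);ey=np.array([-np.sin(th),np.cos(th)])
tcp=np.array([.5498,.0976])
for n,px,z in(("knob",b,.1849+.002),("tab",r,.1849-.022+.025)):
    X=onz(d,px,z);print(n,X,"station rel tcp",(X[:2]-tcp)@ex,(X[:2]-tcp)@ey)
E
```

```text
[317.07692308 207.56410256] [314 205   7   6  39] [318.16853933 219.01123596] [315 213   7  14  89]
knob [0.54856295 0.10362053 0.1869    ] station rel tcp -5.4819753793721715e-05 0.006146064717378966
tab [0.54166042 0.13622995 0.1879    ] station rel tcp -0.0005501941734509609 0.039474338450024994
```

View pics/zsb.png

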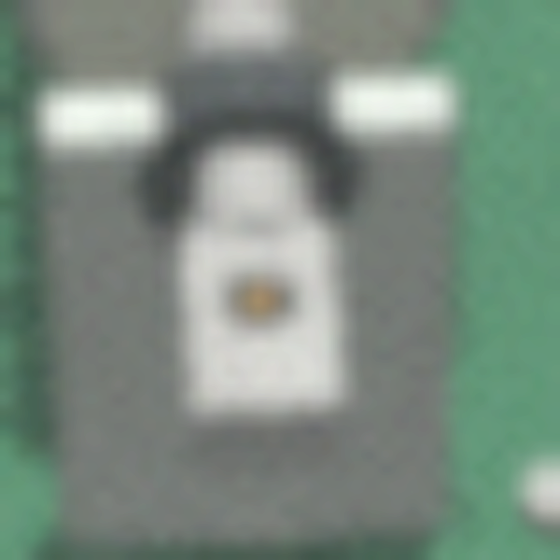

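```bash
python3 - <<'E'
from h import *
s=dict(np.load("side0.npz"));t=dict(np.load("top0.npz"))
th=np.radians(11.1);ex=np.array([np.cos(th),np.sin(th)]);ey=np.array([-np.sin(th),np.cos(th)])
tcp=np.array([.5498,.0976])
f=lambda n,X:print(n,X.round(4),((X[:2]-tcp)@ex).round(4),((X[:2]-tcp)@ey).round(4))
f("hole side",onz(s,(318.2,225.9),.12))
f("hole top",onz(t,(281.8,205.5),.12))
S=lambda u,v:(300+(u+.5)/14-.5,205+(v+.5)/14-.5)
f("end side",onz(s,S(270,410),.12))
T=lambda u,v:(265+(u+.5)/15-.5,185+(v+.5)/15-.5)
f("end top",onz(t,T(112,342),.12))
# uprights tops centre for axis
f("upr side",(onz(s,S(38,118),.124)+onz(s,S(455,98),.124))/2)
f("upr top",(onz(t,T(474,55),.124)+onz(t,T(530,492),.124))/2)
# knob measured initially in each camera vs tcp at grasp
print(onz(t,(214.0,233.7),.081),onz(s,(338.1,305.7),.073))
E
```

```text
hole side [0.5476 0.0973 0.12  ] -0.0022 0.0002
hole top [0.5508 0.0943 0.12  ] 0.0004 -0.0034
end side [0.5431 0.1199 0.12  ] -0.0023 0.0232
end top [0.5459 0.1173 0.12  ] -0.0 0.0201
upr side [0.5553 0.0599 0.124 ] -0.0019 -0.038
upr top [0.5577 0.0561 0.124 ] -0.0002 -0.0422
[0.48468087 0.25855461 0.081     ] [0.48422729 0.26241261 0.073     ]
```

```bash
cat >> h.py <<'E'
th=np.radians(11.1);ex=np.array([np.cos(th),np.sin(th)]);ey=np.array([-np.sin(th),np.cos(th)])
C0=np.array([.5498,.0976])
def st(dx,dy,z):
    p=C0+dx*ex+dy*ey
    o=go((p[0],p[1],z),11.1);e=o["tool_pos"][:2]-C0;print("rel x,y mm",(e@ex*1e3).round(2),(e@ey*1e3).round(2),"Fx,Fy,Fz",(o["force"][:2]@ex).round(2),(o["force"][:2]@ey).round(2),o["force"][2].round(2),"M",o["wrist_torque"].round(2))
E
python3 -c "
from h import *
st(-.0004,-.0018,.172)"
```

```text
t 6.2 tcp [0.5499 0.0973 0.185 ] F [ 0.15 -0.26 -0.99] w 0.0168 offset [ 0.013  -0.0015 -0.0004] ang [ 0.0022 -0.0016 -0.    ] deg 0.2
rel x,y mm 0.0 -0.29 Fx,Fy,Fz 0.1 -0.29 -0.99 M [-0.1   0.1  -0.03]
```

Emit:
{"name": "drive_tool", "arguments": {"offset": [[0.004, -0.0015, -0.0004], [0.008, -0.0015, -0.0004], [0.012, -0.0015, -0.0004], [0.0135, -0.0015, -0.0004], [0.0135, -0.0015, -0.0004]], "angular": [[0, 0, 0], [0, 0, 0], [0, 0, 0], [0, 0, 0], [0, 0, 0]]}}

```text
time_s: 6.82
tool_pos: [0.5495, 0.0953, 0.1709]
tool_rot: [-168.1, 89.9, -156.9]
force: [-0.4, -1.2, -2.5]
grip_width: 0.0167
```

```bash
python3 -c "
from h import *
st(-.0004,-.0018,.167)
d=vision.read_camera('side');np.savez('s6.npz',**d)
cv2.imwrite('pics/s6.png',cv2.convertScaleAbs(cv2.resize(d['pixels'][195:250,295:345,::-1],None,fx=11,fy=11,interpolation=cv2.INTER_CUBIC),alpha=1.5))"
```

```text
t 6.83 tcp [0.5495 0.0953 0.1709] F [-0.37 -1.22 -2.55] w 0.0167 offset [0.0039 0.0004 0.0004] ang [ 0.0018 -0.0025  0.0005] deg 0.2
rel x,y mm -0.78 -2.2 Fx,Fy,Fz -0.6 -1.13 -2.55 M [-0.49  0.02 -0.03]
```

View pics/s6.png

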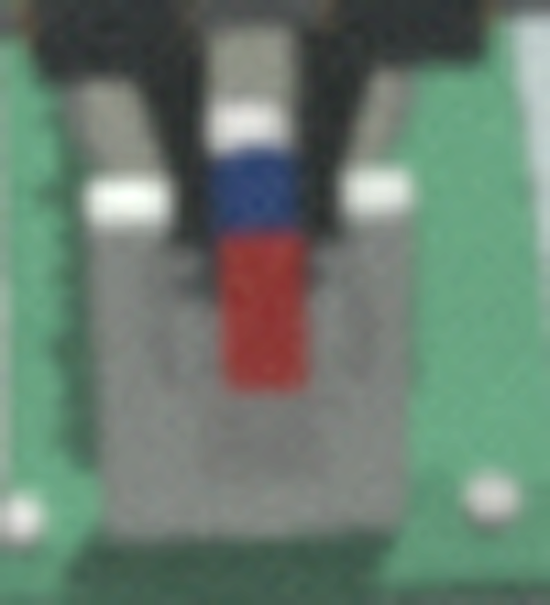

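The tab is at about (262,310) in the crop, and the pin is just above the block with no contact yet. I'll lower it in small steps.

Emit:
{"name": "drive_tool", "arguments": {"offset": [[0.001, 0.0004, 0.0002], [0.002, 0.0004, 0.0002], [0.003, 0.0004, 0.0002], [0.003, 0.0004, 0.0002]], "angular": [[0, 0, 0], [0, 0, 0], [0, 0, 0], [0, 0, 0]]}}

```text
time_s: 7.38
tool_pos: [0.5495, 0.0956, 0.1679]
tool_rot: [-165.7, 89.8, -154.5]
force: [-0.7, -2.1, -1.3]
grip_width: 0.0163
```

```bash
python3 -c "
from h import *
st(-.0004,-.0018,.167)"
```

```text
t 7.38 tcp [0.5495 0.0956 0.1679] F [-0.68 -2.14 -1.31] w 0.0163 offset [0.0009 0.0001 0.0003] ang [ 0.0017 -0.0027  0.0007] deg 0.2
rel x,y mm -0.65 -1.92 Fx,Fy,Fz -1.08 -1.96 -1.31 M [-0.58  0.16 -0.04]
```

Emit:
{"name": "drive_tool", "arguments": {"offset": [[0.001, -0.0006, 0.0], [0.002, -0.0006, 0.0], [0.003, -0.0006, 0.0], [0.003, -0.0006, 0.0]], "angular": [[0, 0, 0], [0, 0, 0], [0, 0, 0], [0, 0, 0]]}}

```text
time_s: 7.88
tool_pos: [0.5497, 0.095, 0.1649]
tool_rot: [-165.5, 89.8, -154.3]
force: [-1.1, -1.6, 2.6]
grip_width: 0.0165
```

```bash
python3 -c "
from h import *
st(-.0004,-.0018,.167)"
```

```text
t 7.88 tcp [0.5497 0.095  0.1649] F [-1.06 -1.58  2.64] w 0.0165 offset [-0.0021  0.0007  0.0002] ang [ 0.0017 -0.0026  0.0007] deg 0.2
rel x,y mm -0.64 -2.53 Fx,Fy,Fz -1.34 -1.35 2.64 M [-0.49  0.29 -0.05]
```

Emit:
{"name": "drive_tool", "arguments": {"offset": [[0.001, -0.0005, -0.0006], [0.002, -0.0005, -0.0006], [0.003, -0.0005, -0.0006], [0.003, -0.0005, -0.0006]], "angular": [[0, 0, 0], [0, 0, 0], [0, 0, 0], [0, 0, 0]]}}

```text
time_s: 8.38
tool_pos: [0.5493, 0.0945, 0.1617]
tool_rot: [-163.1, 89.9, -151.9]
force: [-0.4, -1.5, -0.6]
grip_width: 0.0167
```

```bash
python3 -c "
from h import *
st(-.0004,-.0018,.167)
d=vision.read_camera('side');np.savez('s7.npz',**d)
cv2.imwrite('pics/s7.png',cv2.convertScaleAbs(cv2.resize(d['pixels'][195:250,295:345,::-1],None,fx=11,fy=11,interpolation=cv2.INTER_CUBIC),alpha=1.5))"
```

```text
t 8.38 tcp [0.5493 0.0945 0.1617] F [-0.39 -1.53 -0.57] w 0.0167 offset [-0.0053  0.0012  0.0007] ang [ 0.0018 -0.0024  0.0007] deg 0.2
rel x,y mm -1.12 -2.96 Fx,Fy,Fz -0.68 -1.43 -0.57 M [-0.31 -0.04  0.03]
```

View pics/s7.png

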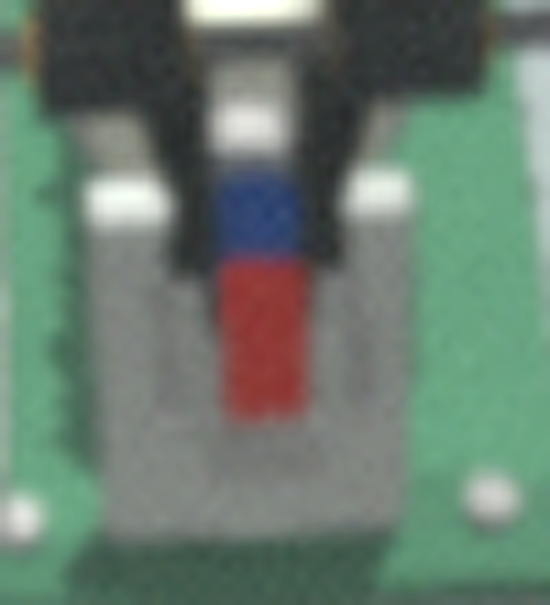

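The pin followed the tool down: the tab dropped about 2.5 px against roughly 2.9 expected, with low forces. The tip is in the hole, so I'll keep going.

Emit:
{"name": "drive_tool", "arguments": {"offset": [[0.001, -0.0003, 0], [0.002, -0.0003, 0], [0.003, -0.0003, 0], [0.004, -0.0003, 0], [0.005, -0.0003, 0], [0.005, -0.0003, 0]], "angular": [[0, 0, 0], [0, 0, 0], [0, 0, 0], [0, 0, 0], [0, 0, 0], [0, 0, 0]]}}

```text
time_s: 9.18
tool_pos: [0.5493, 0.0942, 0.1566]
tool_rot: [-162.7, 89.9, -151.5]
force: [0.7, -0.7, 0.3]
grip_width: 0.0163
```

```bash
python3 -c "
from h import *
st(-.0004,-.0018,.167)"
```

```text
t 9.18 tcp [0.5493 0.0942 0.1566] F [ 0.75 -0.72  0.34] w 0.0163 offset [-0.0105  0.0014  0.0007] ang [ 0.0018 -0.0024  0.0007] deg 0.2
rel x,y mm -1.12 -3.23 Fx,Fy,Fz 0.6 -0.85 0.34 M [-0.22 -0.03  0.01]
```

Emit:
{"name": "drive_tool", "arguments": {"offset": [[0.001, 0, 0], [0.002, 0, 0], [0.003, 0, 0], [0.004, 0, 0], [0.004, 0, 0]], "angular": [[0, 0, 0], [0, 0, 0], [0, 0, 0], [0, 0, 0], [0, 0, 0]]}}

```text
time_s: 9.8
tool_pos: [0.5493, 0.0941, 0.1523]
tool_rot: [-159.4, 89.8, -148.2]
force: [0.6, -1.7, -0.7]
grip_width: 0.0166
```

```bash
python3 -c "
from h import *
st(-.0004,-.0018,.167)
d=vision.read_camera('side');np.savez('s8.npz',**d)
cv2.imwrite('pics/s8.png',cv2.convertScaleAbs(cv2.resize(d['pixels'][195:250,295:345,::-1],None,fx=11,fy=11,interpolation=cv2.INTER_CUBIC),alpha=1.5))"
```

```text
t 9.8 tcp [0.5493 0.0941 0.1523] F [ 0.6  -1.68 -0.66] w 0.0166 offset [-0.0147  0.0015  0.0007] ang [ 0.0018 -0.0025  0.0009] deg 0.2
rel x,y mm -1.15 -3.32 Fx,Fy,Fz 0.26 -1.77 -0.66 M [-0.29 -0.07  0.  ]
```

View pics/s8.png

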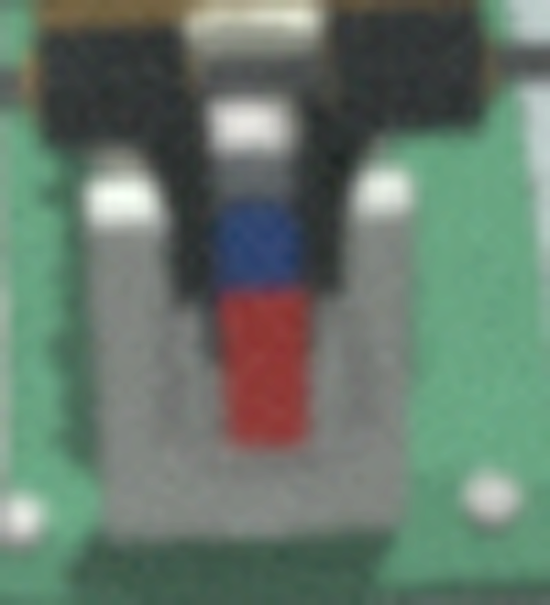

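```bash
python3 -c "
from h import *
d=dict(np.load('s8.npz'))
c=d['pixels'][205:245,300:340,::-1].astype(float)
c=255*(np.clip(c/150,0,1))**.6
cv2.imwrite('pics/s8b.png',cv2.resize(c.astype(np.uint8),None,fx=14,fy=14,interpolation=cv2.INTER_CUBIC))"
```

```text
(no output)
```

View pics/s8b.png

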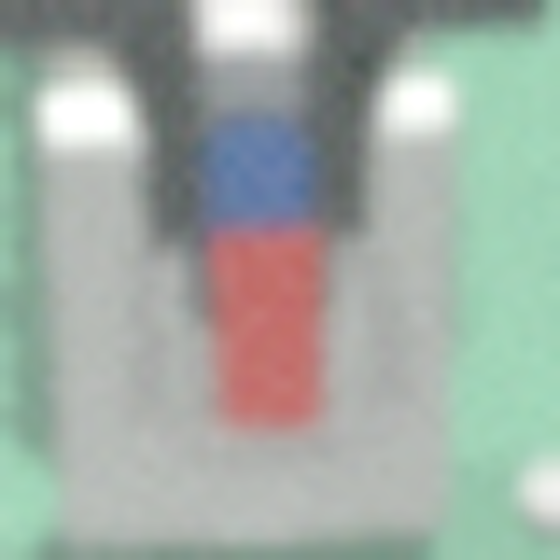

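Emit:
{"name": "drive_tool", "arguments": {"offset": [[0.001, 0, 0], [0.002, 0, 0], [0.003, 0, 0], [0.004, 0, 0], [0.004, 0, 0]], "angular": [[0, 0, 0], [0, 0, 0], [0, 0, 0], [0, 0, 0], [0, 0, 0]]}}

```text
time_s: 10.48
tool_pos: [0.5493, 0.0941, 0.1482]
tool_rot: [-157.7, 89.8, -146.5]
force: [0.7, -0.4, -0.4]
grip_width: 0.0164
```

```bash
python3 -c "
from h import *
st(-.0004,-.0018,.167)"
```

```text
t 10.47 tcp [0.5493 0.0941 0.1482] F [ 0.66 -0.39 -0.39] w 0.0164 offset [-0.0188  0.0016  0.0007] ang [ 0.0017 -0.0025  0.001 ] deg 0.2
rel x,y mm -1.17 -3.38 Fx,Fy,Fz 0.58 -0.51 -0.39 M [-0.28 -0.02 -0.02]
```

Emit:
{"name": "drive_tool", "arguments": {"offset": [[0.001, 0, 0], [0.002, 0, 0], [0.003, 0, 0], [0.004, 0, 0], [0.004, 0, 0]], "angular": [[0, 0, 0], [0, 0, 0], [0, 0, 0], [0, 0, 0], [0, 0, 0]]}}

```text
time_s: 11.1
tool_pos: [0.5495, 0.0939, 0.1478]
tool_rot: [173.3, 89.9, -175.5]
force: [-7.9, -3.7, 19.9]
grip_width: 0.0166
```

```bash
python3 -c "
from h import *
st(-.0004,-.0018,.167)
d=vision.read_camera('side');np.savez('s9.npz',**d)
cv2.imwrite('pics/s9.png',cv2.convertScaleAbs(cv2.resize(d['pixels'][195:250,295:345,::-1],None,fx=11,fy=11,interpolation=cv2.INTER_CUBIC),alpha=1.5))"
```

```text
t 11.1 tcp [0.5495 0.0939 0.1478] F [-7.87 -3.74 19.9 ] w 0.0166 offset [-0.0192  0.0018  0.0006] ang [ 0.0015 -0.0016 -0.0002] deg 0.1
rel x,y mm -0.99 -3.55 Fx,Fy,Fz -8.44 -2.16 19.9 M [-0.66  1.9   0.04]
```

View pics/s9.png

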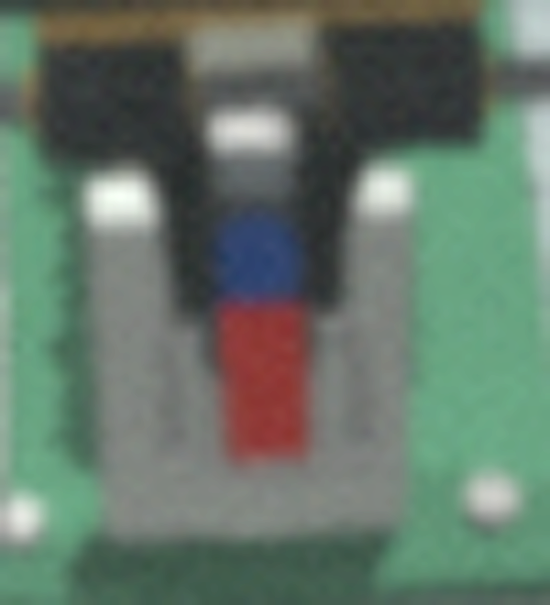

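```bash
cat > m.py <<'E'
from h import *
def red(d,lo=(195,300),hi=(260,340)):
    p=d["pixels"].astype(int);R,G,B=p[...,0],p[...,1],p[...,2]
    k=np.zeros(R.shape,bool);k[lo[0]:hi[0],lo[1]:hi[1]]=1
    r,rs,m=cen((R>G+40)&(R>B+40)&k)
    return r,rs
def yplane(d,px,Y):  # plane station-y = Y rel C0
    o,v=ray(d,px);t=(Y-(o[:2]-C0)@ey)/(v[:2]@ey);X=o+t*v;return (X[:2]-C0)@ex,X[2]
E
python3 - <<'E'
from m import *
for n,y,z in(("side5",-.0,.1849),("s6",-.0022,.1709),("s7",-.003,.1617),("s8",-.0033,.1523),("s9",-.0035,.1478)):
    d=dict(np.load(n+".npz"));r,rs=red(d);X=yplane(d,r,y+.036);print(n,r.round(2),rs,"x,z",np.round(X,4),"z-tcp",round(X[1]-z,4))
E
```

```text
side5 [318.17 219.01] [315 213   7  14  89] x,z [-0.0007  0.184 ] z-tcp -0.0009
s6 [318.33 222.83] [315 217   7  13  82] x,z [-0.001   0.1694] z-tcp -0.0015
s7 [318.28 225.07] [315 219   7  14  83] x,z [-0.0009  0.1612] z-tcp -0.0005
s8 [318.44 227.81] [315 222   7  13  79] x,z [-0.0012  0.1519] z-tcp -0.0004
s9 [318.36 228.75] [315 223   7  13  81] x,z [-0.001   0.1485] z-tcp 0.0007
```

```bash
python3 - <<'E'
from h import *
s=dict(np.load("s4.npz"));t=dict(np.load("top0.npz"))
T=lambda u,v:(190+(u+.5)/13-.5,215+(v+.5)/13-.5)
S=lambda u,v:(260+(u+.5)/4-.5,200+(v+.5)/4-.5)
print(tri([t,s],[T(450,125),S(268,421)]),tri([t,s],[T(480,360),S(350,413)]))
# foot corners z=.006 as check: far ones
print(tri([t,s],[T(535,82),S(243,437)]),tri([t,s],[T(588,422),S(366,428)]))
for a,b in((T(450,125),S(268,421)),(T(480,360),S(350,413))):
    for z in(.045,.051):print(z,onz(t,a,z)[:2].round(4),onz(s,b,z)[:2].round(4))
E
python3 - <<'E'
from h import *
s=dict(np.load("s4.npz"))
c=s['pixels'][295:345,310:365,::-1].astype(float);c=255*(np.clip(c/150,0,1))**.6
cv2.imwrite('pics/st4.png',cv2.resize(c.astype(np.uint8),None,fx=11,fy=11,interpolation=cv2.INTER_CUBIC))
E
```

```text
(array([0.51174053, 0.24410722, 0.03769185]), [np.float64(0.0021374660806136184), np.float64(0.0021374660806137875)]) (array([0.46755186, 0.23515859, 0.04052391]), [np.float64(0.0008037231373158051), np.float64(0.0008037231373156815)])
(array([ 5.26062901e-01,  2.35095383e-01, -1.40299554e-04]), [np.float64(0.0015983109124576773), np.float64(0.0015983109124578516)]) (array([0.45866502, 0.22079994, 0.00101887]), [np.float64(0.0014508904199981845), np.float64(0.0014508904199982194)])
0.045 [0.513  0.2425] [0.5092 0.2484]
0.051 [0.5122 0.2413] [0.5088 0.2517]
0.045 [0.468  0.2342] [0.4667 0.2378]
0.051 [0.4674 0.2331] [0.4667 0.2412]
```

View pics/st4.png

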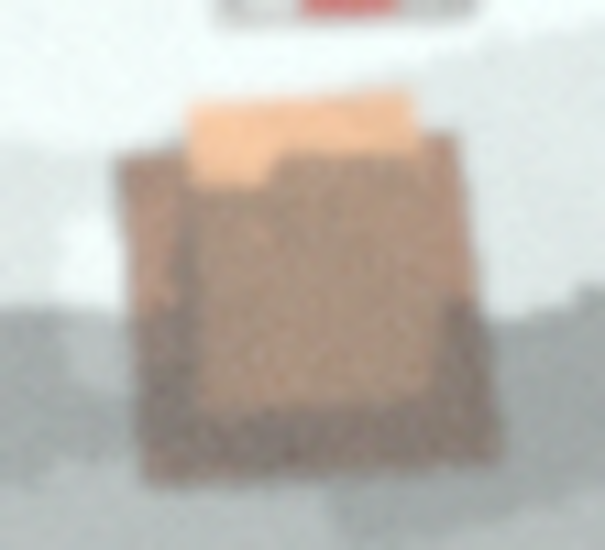

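The two views give a stand top of about 45 mm in total rather than 51. That puts the collar's home contact at TCP z ≈ 0.148, exactly where the 20 N stop came. I'll ease off and release.

Emit:
{"name": "drive_tool", "arguments": {"offset": [[0, 0, 0], [0, 0, 0], [0, 0, 0]], "angular": [[0, 0, 0], [0, 0, 0], [0, 0, 0]]}}

```text
time_s: 11.52
tool_pos: [0.5494, 0.0939, 0.1481]
tool_rot: [171.6, 89.9, -177.2]
force: [-2.8, -1.6, 5.4]
grip_width: 0.0167
```

```bash
python3 -c "
from h import *
st(-.0004,-.0018,.167)"
```

```text
t 11.53 tcp [0.5494 0.0939 0.1481] F [-2.75 -1.58  5.36] w 0.0167 offset [-0.0189  0.0017  0.0006] ang [ 0.0015 -0.0019 -0.0003] deg 0.1
rel x,y mm -1.08 -3.54 Fx,Fy,Fz -3.01 -1.02 5.36 M [-0.36  0.55 -0.03]
```

Emit:
{"name": "drive_tool", "arguments": {"offset": [[0, 0, 0], [0, 0, 0], [0, 0, 0], [0, 0, 0], [0, 0, 0], [0, 0, 0], [0, 0, 0], [0, 0, 0]], "angular": [[0, 0, 0], [0, 0, 0], [0, 0, 0], [0, 0, 0], [0, 0, 0], [0, 0, 0], [0, 0, 0], [0, 0, 0]], "fingers": -0.2}}

```text
time_s: 12.52
tool_pos: [0.5494, 0.0939, 0.1481]
tool_rot: [172.7, 89.9, -176.1]
force: [0.1, -0.2, 0.3]
grip_width: 0.0523
```

Emit:
{"name": "drive_tool", "arguments": {"offset": [[-0.015, 0, 0], [-0.04, 0, 0], [-0.07, 0, 0], [-0.1, 0, 0], [-0.13, 0, 0], [-0.16, 0, 0], [-0.16, 0.05, 0], [-0.16, 0.1, 0], [-0.16, 0.15, 0], [-0.16, 0.2, 0]], "angular": [[0, 0, 0], [0, 0, 0], [0, 0, 0], [0, 0, 0], [0, 0, 0], [0, 0, 0], [0, 0, 0], [0, 0, 0], [0, 0, 0], [0, 0, 0]]}}

```text
time_s: 13.78
tool_pos: [0.5107, 0.2916, 0.3096]
tool_rot: [103.7, 89.9, 114.8]
force: [-0.1, -0.1, -0.4]
grip_width: 0.0519
```

```bash
python3 -c "
from h import *
st(0,0,.3)
for n in('side','top'):
    d=vision.read_camera(n);np.savez(n+'10.npz',**d);im=d['pixels'][:,:,::-1];c=im[195:250,290:350] if n=='side' else im[185:225,265:315]
    c=cv2.resize(c,None,fx=11 if n=='side' else 15,fy=11 if n=='side' else 15,interpolation=cv2.INTER_CUBIC)
    cv2.imwrite(f'pics/{n}10.png',cv2.convertScaleAbs(c,alpha=1.5))
"
```

```text
t 13.78 tcp [0.5107 0.2916 0.3096] F [-0.09 -0.12 -0.38] w 0.0519 offset [ 0.0094 -0.1979  0.0008] ang [ 0.0012 -0.0002 -0.0009] deg 0.1
rel x,y mm -1.04 197.87 Fx,Fy,Fz -0.11 -0.1 -0.38 M [-0.1  -0.04 -0.04]
```

View pics/side10.png

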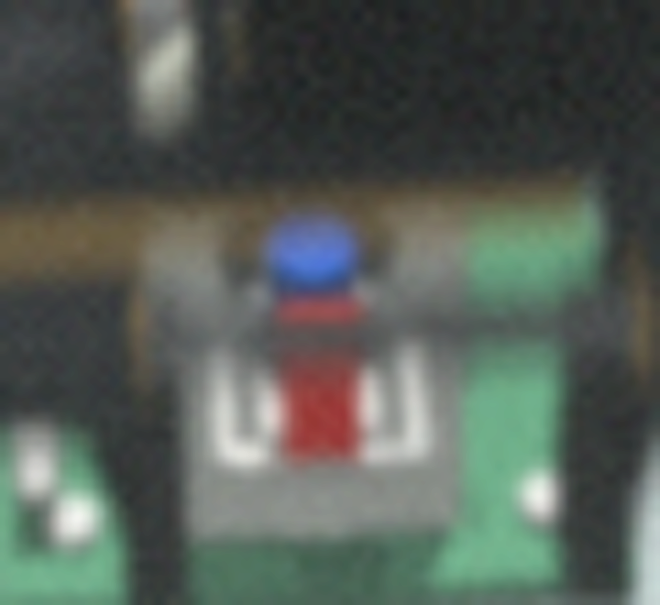

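View pics/top10.png

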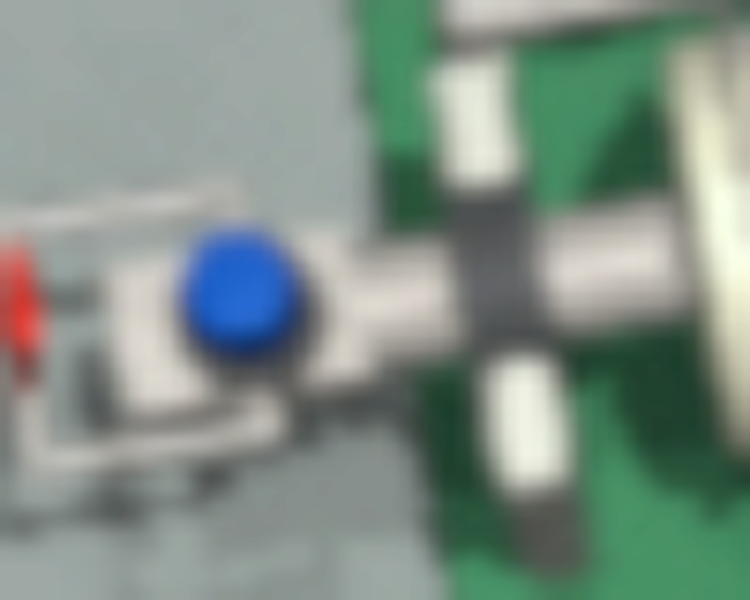

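The pin stands in the block, with knob at (242,292) in the top crop. The ring is open and past the shaft end, with wires parallel to the block edges. I'll check the seating height.

```bash
python3 - <<'E'
from h import *
t=dict(np.load("top10.npz"));s=dict(np.load("side10.npz"))
def blue(d,x0,x1,y0,y1):
    p=d["pixels"].astype(int);R,G,B=p[...,0],p[...,1],p[...,2];k=np.zeros(R.shape,bool);k[y0:y1,x0:x1]=1
    return cen((B>R+40)&(B>G+25)&k)[:2]
a,_=blue(t,270,300,190,220);b,sb=blue(s,305,335,200,235);print(a,b,sb)
print("knob now",tri([t,s],[a,b]))
for z in(.145,.152,.158):print(z,onz(t,a,z).round(4),onz(s,b,z).round(4))
t0=dict(np.load("top0.npz"));s0=dict(np.load("side0.npz"))
print("hole tri",tri([t0,s0],[(281.8,205.5),(318.2,225.9)]))
E
```

```text
[280.5  203.84] [318. 218.] [315 216   7   5  31]
knob now (array([0.54925981, 0.09551102, 0.14493548]), [np.float64(0.0011832982227287846), np.float64(0.0011832982227287746)])
0.145 [0.5504 0.0955 0.145 ] [0.5481 0.0958 0.145 ]
0.152 [0.5493 0.0949 0.152 ] [0.5471 0.1019 0.152 ]
0.158 [0.5482 0.0944 0.158 ] [0.5463 0.1072 0.158 ]
hole tri (array([0.54962695, 0.09463167, 0.11713904]), [np.float64(0.0016460629990286983), np.float64(0.001646062999028669)])
```

The height agrees with seated: triangulated centroid 0.145 m plus about 3 mm of bias. To be sure, I'll shut the gripper and press lightly on the knob's top. If it's home, contact should come at TCP z ≈ 0.160.

Emit:
{"name": "drive_tool", "arguments": {"offset": [[0, -0.03, 0], [0, -0.07, 0], [0, -0.11, 0], [0, -0.15, 0], [0, -0.185, 0], [0, -0.198, 0], [0.04, -0.2015, 0], [0.08, -0.2015, 0], [0.115, -0.2015, 0], [0.12, -0.2015, 0]], "angular": [[0, 0, 0], [0, 0, 0], [0, 0, 0], [0, 0, 0], [0, 0, 0], [0, 0, 0], [0, 0, 0], [0, 0, 0], [0, 0, 0], [0, 0, 0]], "fingers": 1, "squeeze": 20}}

```text
time_s: 15.12
tool_pos: [0.5468, 0.1019, 0.1857]
tool_rot: [150.3, 89.5, 162.2]
force: [0.4, 0.0, 0.4]
grip_width: 0.0003
```

```bash
python3 -c "
from h import *
st(-.001,-.0035,.164)"
```

```text
t 15.12 tcp [0.5468 0.1019 0.1857] F [0.37 0.   0.4 ] w 0.0003 offset [ 0.0217 -0.0084  0.0012] ang [ 0.0138 -0.0071 -0.004 ] deg 0.9
rel x,y mm -2.15 4.75 Fx,Fy,Fz 0.36 -0.07 0.4 M [-0.11  0.08 -0.02]
```

Emit:
{"name": "drive_tool", "arguments": {"offset": [[0, -0.0085, 0.001], [0.008, -0.0085, 0.001], [0.016, -0.0085, 0.001], [0.021, -0.0085, 0.001], [0.021, -0.0085, 0.001]], "angular": [[0.014, -0.007, -0.004], [0.014, -0.007, -0.004], [0.014, -0.007, -0.004], [0.014, -0.007, -0.004], [0.014, -0.007, -0.004]]}}

```text
time_s: 15.75
tool_pos: [0.549, 0.0938, 0.1642]
tool_rot: [-173.8, 89.9, -162.7]
force: [0.1, -0.1, -0.4]
grip_width: 0.0004
```

```bash
python3 -c "
from h import *
st(-.001,-.0035,.160)"
```

```text
t 15.75 tcp [0.549  0.0938 0.1642] F [ 0.09 -0.11 -0.36] w 0.0004 offset [0.0042 0.0001 0.0005] ang [-0.0001 -0.0009  0.0001] deg 0.1
rel x,y mm -1.47 -3.55 Fx,Fy,Fz 0.07 -0.12 -0.36 M [-0.07  0.06 -0.02]
```

Emit:
{"name": "drive_tool", "arguments": {"offset": [[0.0015, 0, 0], [0.003, 0, 0], [0.0045, 0, 0], [0.006, 0, 0], [0.006, 0, 0]], "angular": [[0, 0, 0], [0, 0, 0], [0, 0, 0], [0, 0, 0], [0, 0, 0]]}}

```text
time_s: 16.38
tool_pos: [0.5495, 0.0939, 0.1604]
tool_rot: [59.0, 90.0, 70.1]
force: [-4.1, -1.0, 10.2]
grip_width: 0.0004
```

```bash
python3 -c "
from h import *
st(-.001,-.0035,.164)"
```

```text
t 16.38 tcp [0.5495 0.0939 0.1604] F [-4.09 -1.04 10.23] w 0.0004 offset [-0.0036  0.0001  0.    ] ang [-0.0002  0.0004 -0.0006] deg 0.0
rel x,y mm -1.03 -3.6 Fx,Fy,Fz -4.22 -0.23 10.23 M [-0.26  0.9   0.01]
```

Contact came at 0.1604 with 10 N, so the pin is home. One slightly firmer push, staying near 20 N, to see whether it yields.

Emit:
{"name": "drive_tool", "arguments": {"offset": [[0.002, 0, 0], [0.004, 0, 0], [0.004, 0, 0]], "angular": [[0, 0, 0], [0, 0, 0], [0, 0, 0]]}}

```text
time_s: 16.75
tool_pos: [0.55, 0.0939, 0.1603]
tool_rot: [42.4, 89.8, 53.5]
force: [-7.6, -2.2, 20.1]
grip_width: 0.0005
```

```bash
python3 -c "
from h import *
st(-.001,.042-.0035,.19)"
```

```text
t 16.75 tcp [0.55   0.0939 0.1603] F [-7.6  -2.18 20.09] w 0.0005 offset [-0.0296  0.0422 -0.0005] ang [-0.0003  0.0022 -0.002 ] deg 0.2
rel x,y mm -0.48 -3.63 Fx,Fy,Fz -7.88 -0.67 20.09 M [-0.34  1.84  0.01]
```

No yield at 20 N, so it's firmly seated. Now up and out over the tab.

Emit:
{"name": "drive_tool", "arguments": {"offset": [[-0.012, 0, -0.0005], [-0.03, 0, -0.0005], [-0.03, 0.015, -0.0005], [-0.03, 0.03, -0.0005], [-0.03, 0.042, -0.0005], [-0.03, 0.0425, -0.0005], [-0.03, 0.0425, -0.0005]], "angular": [[0, 0.002, 0], [0, 0.002, 0], [0, 0.002, 0], [0, 0.002, 0], [0, 0.002, 0], [0, 0.002, 0], [0, 0.002, 0]]}}

```text
time_s: 17.62
tool_pos: [0.5412, 0.1352, 0.1901]
tool_rot: [106.0, 89.9, 117.1]
force: [-0.5, -0.7, 0.4]
grip_width: 0.0001
```

```bash
python3 -c "
from h import *
st(-.001,.042-.0035,.172)
d=vision.read_camera('side')
cv2.imwrite('pics/s11.png',cv2.convertScaleAbs(cv2.resize(d['pixels'][180:250,280:360,::-1],None,fx=8,fy=8,interpolation=cv2.INTER_CUBIC),alpha=1.5))"
```

```text
t 17.62 tcp [0.5412 0.1352 0.1901] F [-0.49 -0.66  0.42] w 0.0001 offset [ 0.0181 -0.      0.0002] ang [-0.0003 -0.0004 -0.0014] deg 0.1
rel x,y mm -1.21 38.52 Fx,Fy,Fz -0.61 -0.56 0.42 M [-0.12  0.03  0.  ]
```

View pics/s11.png

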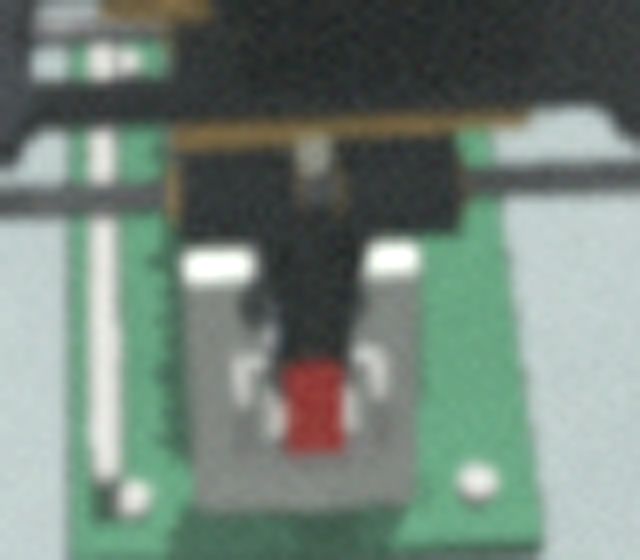

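The shut fingertips are right above the tab, which is at (315,405) in the crop. Pressing down, starting 39 mm out and drifting to 42 mm.

Emit:
{"name": "drive_tool", "arguments": {"offset": [[0.004, -0.003, 0], [0.008, -0.003, 0], [0.012, -0.003, 0], [0.016, -0.003, 0], [0.02, -0.003, 0], [0.024, -0.002, 0], [0.028, -0.001, 0], [0.032, 0, 0], [0.036, 0, 0], [0.036, 0, 0]], "angular": [[0, 0, 0], [0, 0, 0], [0, 0, 0], [0, 0, 0], [0, 0, 0], [0, 0, 0], [0, 0, 0], [0, 0, 0], [0, 0, 0], [0, 0, 0]]}}

```text
time_s: 18.92
tool_pos: [0.5409, 0.1341, 0.1534]
tool_rot: [165.7, 89.9, 176.7]
force: [0.1, 0.4, -0.2]
grip_width: 0.0004
```

```bash
python3 -c "
from h import *
st(-.001,.042-.0035,.11)
d=vision.read_camera('side')
cv2.imwrite('pics/s12.png',cv2.convertScaleAbs(cv2.resize(d['pixels'][180:260,280:360,::-1],None,fx=7,fy=7,interpolation=cv2.INTER_CUBIC),alpha=1.5))"
```

```text
t 18.93 tcp [0.5409 0.1341 0.1534] F [ 0.09  0.37 -0.22] w 0.0004 offset [0.0434 0.0009 0.0008] ang [-0.0014 -0.0016 -0.0004] deg 0.1
rel x,y mm -1.7 37.56 Fx,Fy,Fz 0.16 0.34 -0.22 M [-0.06  0.04  0.03]
```

View pics/s12.png

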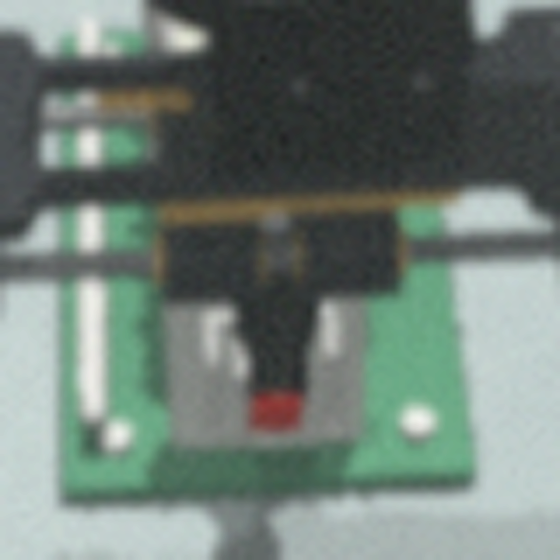

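The red tab is tilting out, seen foreshortened at (277,410) in the crop, and the ring is swinging down. Continuing.

Emit:
{"name": "drive_tool", "arguments": {"offset": [[0.005, 0.001, 0], [0.01, 0.001, 0], [0.015, 0.001, 0], [0.02, 0.001, 0], [0.025, 0.001, 0], [0.03, 0.001, 0], [0.035, 0.001, 0], [0.035, 0.001, 0]], "angular": [[0, 0, 0], [0, 0, 0], [0, 0, 0], [0, 0, 0], [0, 0, 0], [0, 0, 0], [0, 0, 0], [0, 0, 0]]}}

```text
time_s: 19.98
tool_pos: [0.5408, 0.1344, 0.1183]
tool_rot: [-175.6, 89.9, -164.7]
force: [0.2, -1.2, 1.3]
grip_width: 0.0006
```

```bash
python3 -c "
from h import *
st(-.001,.042-.0035,.099)
d=vision.read_camera('side')
cv2.imwrite('pics/s13.png',cv2.convertScaleAbs(cv2.resize(d['pixels'][190:270,280:360,::-1],None,fx=7,fy=7,interpolation=cv2.INTER_CUBIC),alpha=1.5))"
```

```text
t 19.98 tcp [0.5408 0.1344 0.1183] F [ 0.24 -1.2   1.28] w 0.0006 offset [0.0193 0.0007 0.0008] ang [-0.0024 -0.0018  0.0001] deg 0.2
rel x,y mm -1.75 37.82 Fx,Fy,Fz 0.0 -1.22 1.28 M [-0.59 -0.01  0.01]
```

View pics/s13.png

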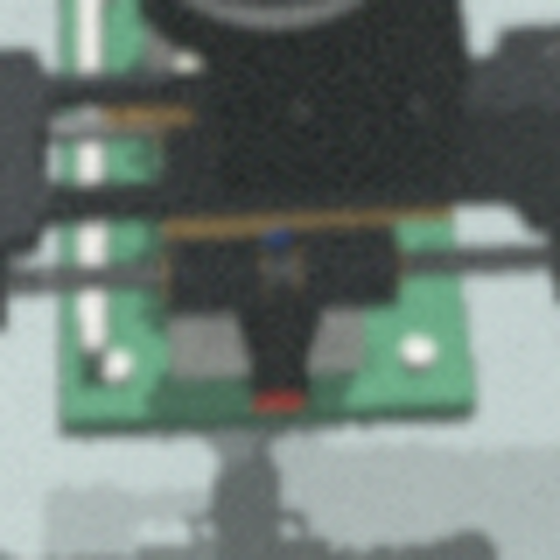

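Emit:
{"name": "drive_tool", "arguments": {"offset": [[0.004, 0.001, 0.0005], [0.008, 0.001, 0.0005], [0.012, 0.001, 0.0005], [0.015, 0.001, 0.0005], [0.018, 0.001, 0.0005], [0.018, 0.001, 0.0005]], "angular": [[0, 0, 0], [0, 0, 0], [0, 0, 0], [0, 0, 0], [0, 0, 0], [0, 0, 0]]}}

```text
time_s: 20.78
tool_pos: [0.5411, 0.1358, 0.1004]
tool_rot: [168.8, 89.9, 179.7]
force: [-0.4, -1.0, 2.1]
grip_width: 0.0002
```

```bash
python3 -c "
from h import *
st(-.001,.042-.0035,.099)"
```

```text
t 20.77 tcp [0.5411 0.1358 0.1004] F [-0.38 -1.02  2.12] w 0.0002 offset [ 0.0014 -0.0007  0.0002] ang [-0.0022 -0.0016 -0.0003] deg 0.2
rel x,y mm -1.18 39.15 Fx,Fy,Fz -0.56 -0.93 2.12 M [-0.35 -0.07  0.07]
```

Nearly shut. Small steps to find the stop.

Emit:
{"name": "drive_tool", "arguments": {"offset": [[0.001, 0, 0], [0.002, 0, 0], [0.003, 0, 0], [0.003, 0, 0]], "angular": [[0, 0, 0], [0, 0, 0], [0, 0, 0], [0, 0, 0]]}}

```text
time_s: 21.28
tool_pos: [0.5419, 0.1344, 0.0982]
tool_rot: [-111.8, 89.9, -100.9]
force: [-0.3, -5.0, 7.2]
grip_width: 0.0005
```

```bash
python3 -c "
from h import *
st(-.001,.042-.0035,.099)"
```

```text
t 21.27 tcp [0.5419 0.1344 0.0982] F [-0.33 -5.04  7.15] w 0.0005 offset [-0.0008  0.0009 -0.0004] ang [-0.0033 -0.0005  0.0011] deg 0.2
rel x,y mm -0.63 37.59 Fx,Fy,Fz -1.3 -4.89 7.15 M [-1.19  0.04 -0.04]
```

Emit:
{"name": "drive_tool", "arguments": {"offset": [[0.002, 0.001, 0], [0.004, 0.001, 0], [0.004, 0.001, 0]], "angular": [[0, 0, 0], [0, 0, 0], [0, 0, 0]]}}

```text
time_s: 21.65
tool_pos: [0.5435, 0.1328, 0.0965]
tool_rot: [-60.9, 89.8, -50.1]
force: [-1.7, -6.8, 14.3]
grip_width: 0.0002
```

```bash
python3 -c "
from h import *
st(-.001,.042-.0035,.099)"
```

```text
t 21.65 tcp [0.5435 0.1328 0.0965] F [-1.7  -6.77 14.27] w 0.0002 offset [-0.0025  0.0028 -0.0016] ang [-0.0052  0.002   0.0036] deg 0.4
rel x,y mm 0.55 35.73 Fx,Fy,Fz -2.97 -6.32 14.27 M [-1.89  0.38 -0.05]
```

At 14 N it's against a stiff stop, past the nominal shut height. I'll back off and look.

Emit:
{"name": "drive_tool", "arguments": {"offset": [[-0.005, 0.003, 0], [-0.03, 0.005, 0], [-0.07, 0.01, 0], [-0.12, 0.02, 0], [-0.16, 0.05, 0], [-0.18, 0.1, 0], [-0.2, 0.15, 0], [-0.22, 0.2, 0], [-0.22, 0.25, 0], [-0.22, 0.28, 0]], "angular": [[0, 0, 0], [0, 0, 0], [0, 0, 0], [0, 0, 0], [0, 0, 0], [0, 0, 0], [0, 0, 0], [0, 0, 0], [0, 0, 0], [0, 0, 0]]}}

```text
time_s: 22.9
tool_pos: [0.4876, 0.4128, 0.3146]
tool_rot: [-99.6, 89.9, -88.6]
force: [-0.7, -0.9, -0.7]
grip_width: 0.0005
```

```bash
python3 -c "
from h import *
st(0,0,.3)
for n in('side','top'):
    d=vision.read_camera(n);np.savez(n+'14.npz',**d);im=d['pixels'][:,:,::-1];c=im[195:250,290:350] if n=='side' else im[185:225,255:315]
    k=11
    c=cv2.resize(c,None,fx=k,fy=k,interpolation=cv2.INTER_CUBIC)
    cv2.imwrite(f'pics/{n}14.png',cv2.convertScaleAbs(c,alpha=1.5)); cv2.imwrite(f'pics/{n}14f.png',im)
"
```

```text
t 22.9 tcp [0.4876 0.4128 0.3146] F [-0.73 -0.91 -0.69] w 0.0005 offset [ 0.0152 -0.3213  0.0004] ang [-0.0001 -0.0003  0.0018] deg 0.1
rel x,y mm -0.37 321.31 Fx,Fy,Fz -0.89 -0.75 -0.69 M [-0.07 -0.    0.02]
```

View pics/side14.png

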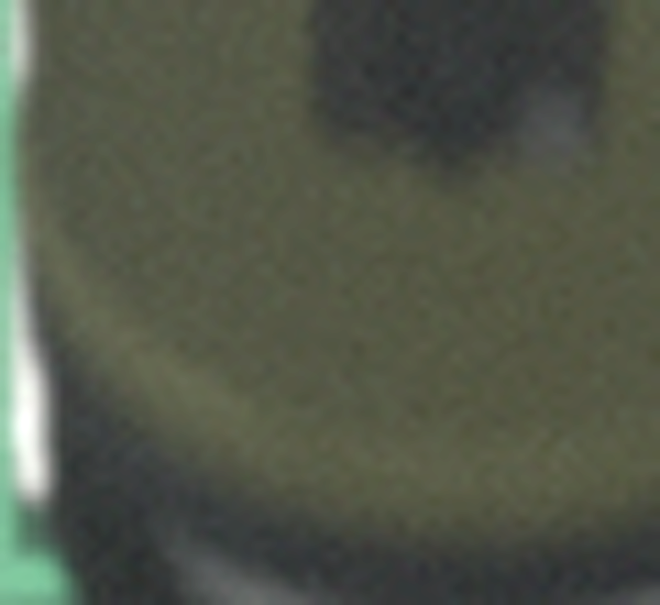

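View pics/top14.png

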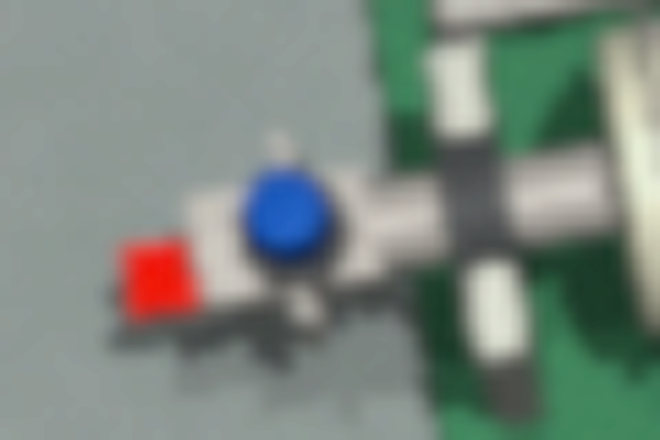

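View pics/side14f.png

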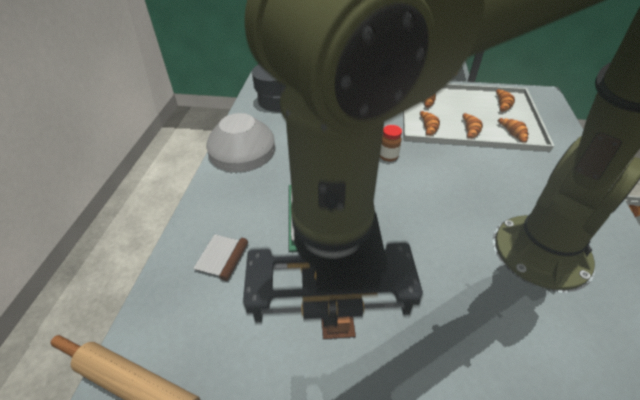

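In the top view the ring is edge-on below the knob and the tab lies level past the block's end, at (160,282) in the crop. The arm blocks the side view, so I'll move it aside.

Emit:
{"name": "drive_tool", "arguments": {"offset": [[0, 0.025, -0.02], [0, 0.05, -0.04], [0, 0.08, -0.065], [0, 0.11, -0.09], [0, 0.14, -0.12], [0, 0.165, -0.145], [0, 0.18, -0.16], [0, 0.186, -0.167], [0, 0.186, -0.167]], "angular": [[0, 0, 0], [0, 0, 0], [0, 0, 0], [0, 0, 0], [0, 0, 0], [0, 0, 0], [0, 0, 0], [0, 0, 0], [0, 0, 0]]}}

```text
time_s: 24.12
tool_pos: [0.2868, 0.5635, 0.3135]
tool_rot: [-125.3, 89.9, -114.0]
force: [0.1, -0.5, 0.3]
grip_width: 0.0004
```

```bash
python3 -c "
from h import *
st(0,0,.3)
for n in('side','top'):
    d=vision.read_camera(n);np.savez(n+'15.npz',**d);im=d['pixels'][:,:,::-1];c=im[200:250,295:345] if n=='side' else im[190:220,255:305]
    k=14
    c=cv2.resize(c,None,fx=k if n=='top' else 12,fy=k if n=='top' else 12,interpolation=cv2.INTER_CUBIC)
    cv2.imwrite(f'pics/{n}15.png',cv2.convertScaleAbs(c,alpha=1.5)); cv2.imwrite(f'pics/{n}15f.png',im)
"
```

```text
t 24.12 tcp [0.2868 0.5635 0.3135] F [ 0.06 -0.53  0.3 ] w 0.0004 offset [ 0.0144 -0.5083  0.1669] ang [ 0.0029 -0.0015  0.0021] deg 0.2
rel x,y mm -168.38 507.86 Fx,Fy,Fz -0.05 -0.54 0.3 M [-0.04 -0.01 -0.  ]
```

View pics/side15.png

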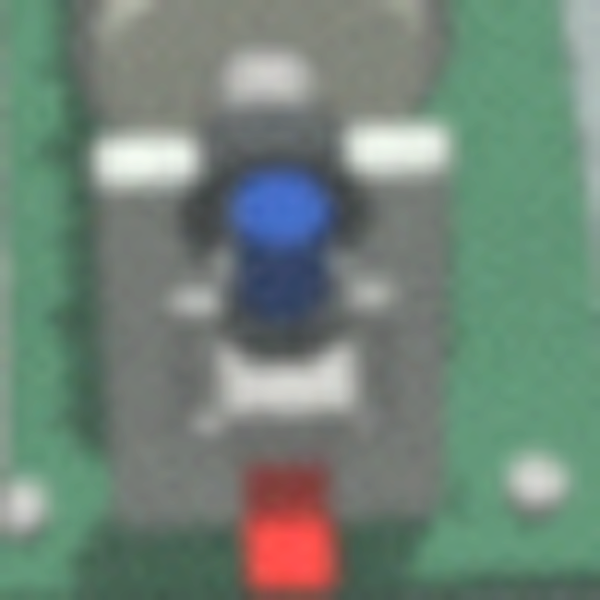

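View pics/top15.png

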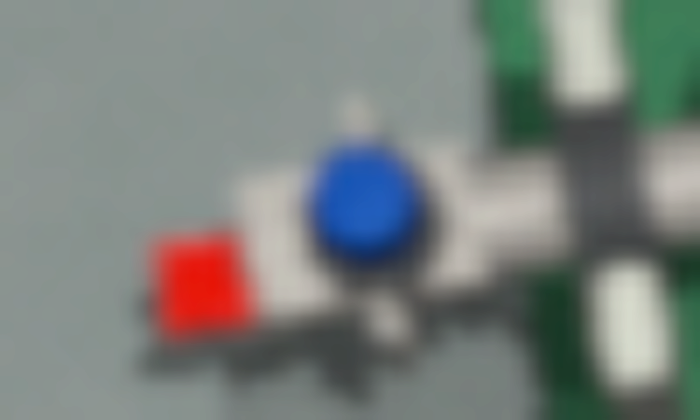

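```bash
python3 - <<'E'
from h import *
t=dict(np.load("top15.npz"));s=dict(np.load("side15.npz"))
def red(d,x0,x1,y0,y1):
    p=d["pixels"].astype(int);R,G,B=p[...,0],p[...,1],p[...,2];k=np.zeros(R.shape,bool);k[y0:y1,x0:x1]=1
    return cen((R>G+60)&(R>B+60)&k)
T=lambda u,v:(255+(u+.5)/14-.5,190+(v+.5)/14-.5)
S=lambda u,v:(295+(u+.5)/12-.5,200+(v+.5)/12-.5)
H=np.array([.5496,.0946,.1171])
for n,a,b in(("tab end",T(158,288),S(291,588)),("block end",T(250,247),S(287,412))):
    X,e=tri([t,s],[a,b]);d=X-H;print(n,X.round(4),np.round(e,4),"rel hole x,y,z",(d[:2]@ex).round(4),(d[:2]@ey).round(4),d[2].round(4))
# single-view offsets against block end (y=+23,z=.12)
for z in(.087,.089,.091):
    print(z,"top y",((onz(t,T(158,288),z)-onz(t,T(250,247),.12))[:2]@ey*1e3).round(1)+23,"side y",((onz(s,S(291,588),z)-onz(s,S(287,412),.12))[:2]@ey*1e3).round(1)+23)
for a in(0,.1,.2,.3):print(a,"expected end y,z",36*np.sin(a)+40*np.cos(a),5-36*np.cos(a)+40*np.sin(a))
E
```

```text
tab end [0.5427 0.1354 0.0872] [0.0014 0.0014] rel hole x,y,z 0.001 0.0413 -0.0299
block end [0.5456 0.1168 0.1161] [0.0013 0.0013] rel hole x,y,z 0.0004 0.0226 -0.001
0.087 top y 42.0 side y 38.5
0.089 top y 41.8 side y 40.0
0.091 top y 41.7 side y 41.5
0 expected end y,z 40.0 -31.0
0.1 expected end y,z 43.39416961040685 -26.826813284135806
0.2 expected end y,z 46.354759022271864 -22.33562357048225
0.3 expected end y,z 48.85218700483246 -17.571305342068236
```

View pics/top15f.png

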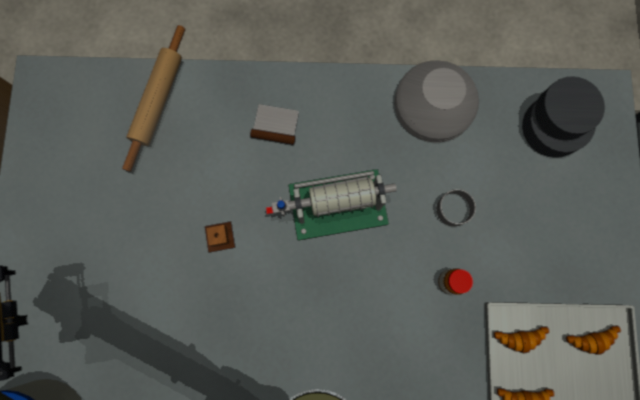

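The cake ring (455,208), jar (457,281) and scraper (275,124) have not moved. The pin is home at (281,204), the tab is level at (270,211), and the arm is clear. Handing in.

```bash
python3 -c "
from cell import sign_off,telemetry
print(sign_off())"
```

```text
the job is handed in; nothing more can be done
None
```

The linchpin is home in the shaft block and its ring is shut beneath it. I handed the job in at about 24 s, with the arm clear of everything.

**Pin:** I took it by the blue knob, put it through the hole by sight and feel, and pushed until the collar stopped hard, with the ring still open past the shaft's end. Pressing again on the knob's top met contact at the expected home height, and the pin did not give at 20 N. I never read more than about 20 N on the cutter, though I only read the force at the end of each move.

**Ring:** I pressed the red tab down with the shut gripper until it stopped, with 14 N at the end. The fingertip was then about 2.5 mm below the tab's nominal shut height.

**Final pictures:** The knob is where I left it. The tab is level past the shaft end, its end about 41 mm out and 30 mm below the block top, against 40 and 31 mm nominal. The cake ring, jar and scraper look unmoved.

**Checks that disagreed:**
- **Cameras:** the two views differed by 2–3 mm on where the hole was.
- **Stand height:** it came out about 45 mm tall overall, not the 51 mm I first assumed. I therefore held the knob about 6 mm higher than planned.
- **Plunger:** I saw no clear 5–12 N resistance at the end of any step.
- **Ring angle:** from the pictures I can only say it is within a few hundredths of a radian of shut (0.07 at most). The tab pressed to its stop is the stronger evidence.

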